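# Turn the upturned cup onto its coaster

### The arm

A 6-joint arm with a two-finger parallel gripper is mounted at the origin on the work surface. World frame = base frame: x ahead of the robot, y to its left, z up, the work surface at z = 0. Lengths are in m, angles in degrees, forces in N, time in s.
With the tool pointing down it reaches from about 0.4 to 0.825 m from the base axis. Payload 7 kg.
Tool frame: the origin (TCP) lies midway between the tips of the shut fingers; the grasp point (between the pads) lies 19 mm behind it (r.grasp_offset is the distance from the TCP to the grasp point, in m); z points along the fingers, x is the direction in which the jaws open and shut, and the axes are right-handed (so a half turn about z gives the same grasp; the last joint's range is limited). The gripper opens to 88 mm and grips with 3 to 60 N. Pads are 19 mm wide; open, the fingers measure 130 mm over their backs; the gripper's body (78 mm by 193 mm) begins 47 mm behind the grasp point.
Start: joints at [-57.92, 20.546, 0.682, 0, -70.136, -16.507], TCP at [0.181, -0.65, 0.227] pointing down, gripper open.
Joint ranges: [-176.03, 176.03], [-82.01, 121.73], [-58.28, 71.71], [-173.87, 95.51], [-174.79, -0.11], [-173.66, 173.66]. Speed limits (degrees/s): [136.94, 136.94, 172.46, 180, 180, 180].

### API

Orientations are given as [roll, pitch, yaw] about the fixed x, y, z axes, in that order (R = Rz(yaw) Ry(pitch) Rx(roll)).
In Python, from plant import r gives the robot as it stands.
- The arm moves only by the tool step_arm, never from a script. Its argument "deltas" is a list of rows, each a list of 7 numbers: the turn, a rotation vector about the tool's x, y, z in rad, then the shift along the tool's x, y, z in mm, then the opening, from -1 (shut) to 1 (fully open), so that 0 is half open. In form: [[ax, ay, az, x, y, z, grip], ...]. A call has 1 to 10 rows; each row shifts and turns the pose as measured when the row begins, along the tool's axes as they then stand; what a row does not reach is not made up. A row lasts 1/10 s, in which the tool goes at most 50 mm and 8.59 degrees, less where a joint would pass 70% of its speed; a pose out of reach is approached as far as the arm can. A call with a gripper value outside its range is refused whole. The fingers move at their own pace and stop on an object; "squeeze" is the grip in N (left out, the last holds). Time passes only in rows, so rows that do not move let the fingers close. It gives the time, the measured TCP pose, the force and the opening at its end, in the units of the state.
- r.get_state(): the state, without advancing time (a new reading comes with each control period).
- r.capture(name): name is "scene" or "top" or "wrist"; returns the picture (400x640x3 uint8, red, green, blue); there is no depth.
- r.camera_info(name): a dict with "vertical_fov" (degrees; the focal length in pixels is half the picture's height over the tangent of half this angle, whatever the lens; pixels are square), "cx", "cy" (the principal point, pixels), "view" (4x4, takes a point from world to camera coordinates). Camera axes: x right, y down, z forward; pixel columns grow to the right and rows downward; lengths in m; the calibration is good to about 2 mm. A picture is of the moment at which its call begins: read the wrist's pose just before it. camera_info takes no time and is no camera call; for the wrist camera it gives the pose at the moment of the call.
- r.close_job(): hands the job in, once; it reports no verdict.
The state is a dict: "time_s": time; "joints": joint angles; "qd": joint speeds; "joint_torque": joint torques, N m; "tcp_pos": TCP position; "eef_rot": TCP orientation; "contact_force": force on the tool from outside, world axes, zero at the start; "moment": the same for the moment, N m; "gripper_width": finger opening in m.
Only numpy, scipy, OpenCV 4.12 (cv2) and the standard library are available. Lean on these libraries where they do the work, as an engineer would, in place of code of your own. Each camera call takes 0.05 s, during which the arm holds its last target.

### The job

The blue square cup was left upside down on the table to dry. Turn it the right way up and stand it gently in the middle of the brown fibreboard coaster, ready for brushes; leave it standing free there, and do not push or knock over the other things on the table.

Things in the scene. Friction and masses are not known exactly. Their poses are not given: they have to be found in the camera images.
- blue_cup_center (a point): square slab-built stoneware cup, glazed blue outside: 58 x 58 mm, 84 mm tall, walls 5 mm and floor 6 mm thick, about 0.16 to 0.32 kg. Starts mouth-down on the table. This point: its centre, 42 mm from rim and base; z points from mouth to base (up while mouth-down, down once mouth-up), x and y square to its flat sides.
- blue_cup: the blue cup itself; origin at the centre of its mouth (rim plane), axes as for its centre point. Its sides are flat, so it also rests steadily lying on one of them, on the table or on the coaster, its axis then 29 mm above that surface.
- coaster_top (a point): centre of the top face of the coaster: a brown fibreboard square, 130 x 130 mm and 6 mm thick, fixed to the table, with a dark 70 mm square outline around its middle. z up, x and y along its edges.
- coaster: the coaster; origin on the table under its middle, 6 mm below its top face.
- red_cup_center (a point): bystander: square slab-built stoneware cup, terracotta red outside: 58 x 58 mm, 84 mm tall, walls 5 mm and floor 6 mm thick, 0.23 kg. Starts mouth-down on the table. This point: its centre, 42 mm from rim and base; z points from mouth to base (up while mouth-down, down once mouth-up), x and y square to its flat sides.
- glue_stick_center (a point): bystander: standing yellow glue stick with a black cap, 29 mm across, 95 mm tall; its centre, half-way up.
- ink_bottle_center (a point): bystander: small standing red bottle with a black cap, 32 mm across, 50 mm tall; its centre.
- marker: bystander: white marker pen with a black cap lying along its x axis, 130 mm long, 13 mm thick; origin under its middle.
- eraser: bystander: white eraser, 45 x 20 x 12 mm; origin under its middle.
There are look-alikes about, which are no part of the job. Leave any green or white look-alike of the coaster alone.

How it is judged (in metres and radians):
At the end, for the whole second after the job is handed in: The blue cup stands mouth-up on the coaster (within 8 degrees of upright, its base on the top face), its centre within 25 mm of the coaster's middle, released and at rest; any yaw will do (angle between blue_cup_center's own z axis and vertical above 3 rad and horizontal distance between blue_cup_center and coaster_top below 0.025 m and z of blue_cup_center in the frame of coaster between 0.044 and 0.052 m and linear speed of blue_cup below 0.03 m/s and angular speed of blue_cup below 0.2 rad/s); the robot touches nothing.
It fails at once if another thing on the table is pushed away or knocked over (moved more than 30 mm) (distance of any of red_cup_center, glue_stick_center, ink_bottle_center, marker, eraser from where it was at the start of the episode above 0.03 m).
It fails at once if the blue cup is banged down on the coaster (more than 60 N) (contact force between blue_cup and coaster above 60 N).
It also fails if it takes over 51 s, if anything falls off the work surface, if the arm or the gripper's body presses on something with over 40 N, if the wrist force passes 120 N, or if a joint passes its speed limit or range.

## Working session

There is one attempt and no reset: what is moved stays moved. The work goes in short steps, Python scripts to look and compute and a tool call to move; the robot and the scene stay as the last step left them, time stands still between calls to the robot, and variables do not carry over. Pictures are saved under pics/ and viewed, and the job is handed in when it is done.

Besides the shell and the picture viewer there is one more tool, called after "Call:" as name(argument=value, ...), one argument or row to a line, values as JSON. step_arm: Moves the arm, as the interface text tells. Its arguments: {"type":"object","properties":{"deltas":{"type":"array","items":{"type":"array","items":{"type":"number"}}},"squeeze":{"type":"number"}},"required":["deltas"]}

```bash
mkdir -p pics; ls
python3 - <<'E'
from plant import r
import cv2
print(r.get_state())
for n in ("scene","top"):
    im=r.capture(n); cv2.imwrite(f"pics/{n}0.png",im[:,:,::-1]); print(n,r.camera_info(n))
E
```

```text
pics
{'time_s': 0.0, 'joints': array([-5.79190949e+01,  2.05908202e+01,  6.33920079e-01, -1.99856865e-02,
       -7.01354228e+01, -1.65072811e+01]), 'qd': array([ 0.02697548,  0.01091284, -0.02883944,  0.07492676,  0.01325054,
       -0.09826433]), 'joint_torque': array([-5.36384887e-04, -5.82721031e+01,  2.93068510e+01,  6.99753553e+00,
        6.93037538e-03, -1.14324419e-04]), 'tcp_pos': array([ 0.1810694 , -0.64975587,  0.22563116]), 'eef_rot': array([-1.79991779e+02, -9.38564115e-02,  1.05566811e+02]), 'contact_force': array([-0.24596224,  0.6055427 , -0.04899677]), 'moment': array([0.04943333, 0.06588179, 0.0201949 ]), 'gripper_width': 0.08779778911005837}
scene {'vertical_fov': 56.33696931263657, 'cx': 318.40328318035, 'cy': 195.7424281197168, 'view': array([[ 0.1468704 ,  0.98902781,  0.01590833, -0.06286776],
       [ 0.75329634, -0.10141217, -0.64981551, -0.29908464],
       [-0.64107231,  0.10742235, -0.75992548,  1.19398825],
       [ 0.        ,  0.        ,  0.        ,  1.        ]])}
top {'vertical_fov': 57.43908691355712, 'cx': 313.1227987363547, 'cy': 197.24489751723002, 'view': array([[ 0.01996718, -0.9997956 , -0.00317212, -0.00456242],
       [-0.99533912, -0.01957858, -0.0944284 ,  0.48840718],
       [ 0.09434699,  0.00504281, -0.9955266 ,  0.77339792],
       [ 0.        ,  0.        ,  0.        ,  1.        ]])}
```

View pics/scene0.png

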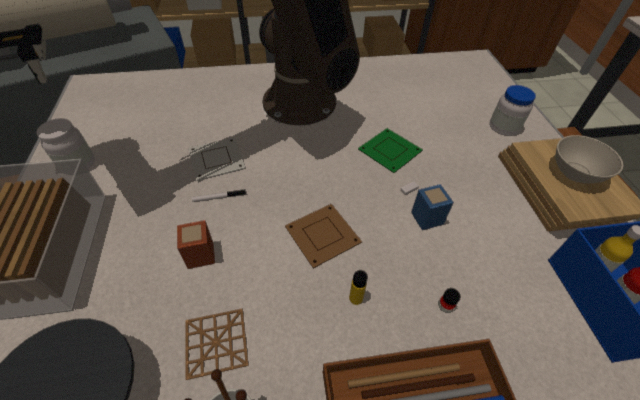

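View pics/top0.png

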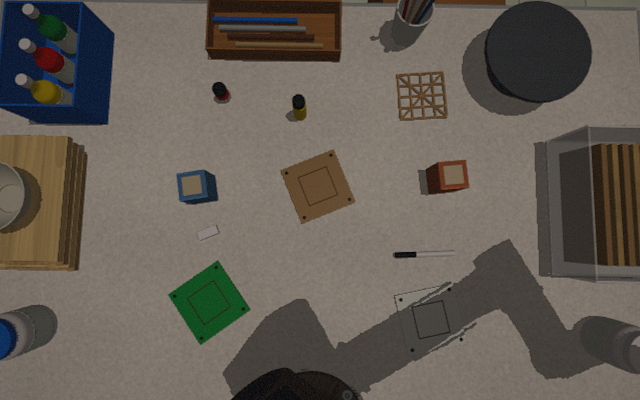

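The blue cup is at scene (432,207) and top (197,187). The other candidate, the red cup, is at top (448,176). The brown coaster with a dark outline is at top (318,187). The look-alikes are the green one (209,302), the clear/white one (430,318) and the wooden trivet (421,95). The brown solid board fits the description. Next I measure and confirm with an enlarged crop.

```bash
cat > h.py <<'E'
import numpy as np, cv2
from plant import r
def ray(n,uv,info=None):
    i=info or r.camera_info(n); f=200/np.tan(np.radians(i['vertical_fov']/2))
    V=np.array(i['view']);R=V[:3,:3];c=-R.T@V[:3,3]
    d=R.T@np.array([(uv[0]-i['cx'])/f,(uv[1]-i['cy'])/f,1]);return c,d/np.linalg.norm(d)
def onz(n,uv,z,info=None):
    c,d=ray(n,uv,info);return c+d*(z-c[2])/d[2]
def proj(n,p,info=None):
    i=info or r.camera_info(n); f=200/np.tan(np.radians(i['vertical_fov']/2))
    q=np.array(i['view'])@np.append(p,1);return q[:2]/q[2]*f+[i['cx'],i['cy']]
def bigc(m):
    c,_=cv2.findContours(m,cv2.RETR_EXTERNAL,cv2.CHAIN_APPROX_NONE);return sorted(c,key=cv2.contourArea)[::-1]
E
python3 - <<'E'
from h import *
im=cv2.imread("pics/top0.png");sc=cv2.imread("pics/scene0.png")
a=cv2.resize(im[130:230,150:370],None,fx=3.5,fy=3.5,interpolation=cv2.INTER_CUBIC)
cv2.imwrite("pics/crop.png",a)
for n,I,box in (("top",im,(140,240,270,365)),("scene",sc,(195,275,275,370))):
    h=cv2.cvtColor(I,cv2.COLOR_BGR2HSV); m=cv2.inRange(h,(5,70,40),(20,255,220))
    k=np.zeros_like(m);k[box[0]:box[1],box[2]:box[3]]=m[box[0]:box[1],box[2]:box[3]]
    c=bigc(k)[0]; q=cv2.minAreaRect(c); hull=cv2.convexHull(c)
    p=cv2.approxPolyDP(hull,8,True)[:,0]
    P=np.array([onz(n,x,.006) for x in p]); print(n,p.tolist(),P.round(4).tolist(),P.mean(0))
    if len(P)==4: print(np.linalg.norm(P-np.roll(P,1,0),axis=1), np.degrees(np.arctan2(*(P[1]-P[0])[1::-1])))
for n,I,box in (("top",im,(160,215,165,230)),("scene",sc,(175,235,400,465))):
    h=cv2.cvtColor(I,cv2.COLOR_BGR2HSV)
    m=cv2.inRange(h,(5,30,120),(25,160,255)); k=np.zeros_like(m);k[box[0]:box[1],box[2]:box[3]]=m[box[0]:box[1],box[2]:box[3]]
    c=bigc(k)[0];p=cv2.approxPolyDP(cv2.convexHull(c),4,True)[:,0]
    P=np.array([onz(n,x,.084) for x in p]);print(n,'base patch',cv2.contourArea(c),p.tolist(),P.round(4).tolist(),P.mean(0))
    M=cv2.moments(c);print(onz(n,(M['m10']/M['m00'],M['m01']/M['m00']),.084))
    if len(P)==4: print(np.linalg.norm(P-np.roll(P,1,0),axis=1), [np.degrees(np.arctan2(*(P[(j+1)%4]-P[j])[1::-1])) for j in range(4)])
    m=cv2.inRange(h,(95,60,20),(125,255,255)); k=np.zeros_like(m);k[box[0]:box[1],box[2]:box[3]]=m[box[0]:box[1],box[2]:box[3]]
    c=np.vstack([x for x in bigc(k) if cv2.contourArea(x)>10]);p=cv2.approxPolyDP(cv2.convexHull(c),3,True)[:,0];print(p.tolist())
    print([onz(n,x,.084).round(4).tolist() for x in p]);print([onz(n,x,0).round(4).tolist() for x in p])
for nm,uv,z in (("glue",(298,100),.095),("ink",(221,88),.05),("red",(455,174),.084),("eraser",(207,232),.01),("marker",(423,254),.01)): print(nm,onz("top",uv,z).round(3))
E
```

```text
top [[333, 149], [354, 202], [301, 223], [281, 170]] [[0.6003, -0.0375, 0.006], [0.4812, -0.086, 0.006], [0.4322, 0.0309, 0.006], [0.5501, 0.0786, 0.006]] [ 0.51592811 -0.0034948   0.006     ]
[0.12642511 0.12858058 0.12671678 0.1271094 ] -157.83935254682206
scene [[331, 204], [361, 242], [313, 267], [285, 225]] [[0.4332, 0.0303, 0.006], [0.5516, 0.0789, 0.006], [0.6, -0.0373, 0.006], [0.4812, -0.0868, 0.006]] [ 0.51648856 -0.00372333  0.006     ]
[0.12661087 0.12805342 0.12590617 0.1287122 ] 22.284219289773148
top base patch 3456.0 [[229, 160], [229, 214], [165, 214], [165, 160]] [[0.5554, 0.1775, 0.084], [0.4455, 0.173, 0.084], [0.443, 0.3016, 0.084], [0.5529, 0.308, 0.084]] [0.49920322 0.24001534 0.084     ]
[0.49881665 0.23997781 0.084     ]
[0.13045855 0.10997126 0.12863211 0.11008852] [np.float64(-177.60825853853873), np.float64(91.13525886936824), np.float64(3.341412539162893), np.float64(-88.89201747595064)]
[[213, 175], [216, 199], [195, 203], [180, 200], [177, 174], [204, 170]]
[[0.5239, 0.2087, 0.084], [0.4752, 0.2004, 0.084], [0.4663, 0.2424, 0.084], [0.4718, 0.2729, 0.08
[... 399 characters left out ...]
 ]
[0.52665676 0.23550595 0.084     ]
[0.15119103 0.17360668 0.1321845  0.16908453] [np.float64(-22.729590015609897), np.float64(-97.8159131408834), np.float64(163.45016164351085), np.float64(82.42466500517548)]
[[440, 185], [452, 202], [441, 224], [422, 228], [412, 212], [418, 192]]
[[0.4737, 0.2736, 0.084], [0.5258, 0.2819, 0.084], [0.58, 0.2362, 0.084], [0.5845, 0.1931, 0.084], [0.5409, 0.1854, 0.084], [0.4875, 0.2166, 0.084]]
[[0.4035, 0.323, 0.0], [0.4625, 0.3324, 0.0], [0.524, 0.2805, 0.0], [0.5291, 0.2317, 0.0], [0.4797, 0.223, -0.0], [0.4191, 0.2583, 0.0]]
glue [0.68  0.04  0.095]
ink [0.72 0.21 0.05]
red [ 0.536 -0.281  0.084]
eraser [0.408 0.237 0.01 ]
marker [ 0.37  -0.237  0.01 ]
```

View pics/crop.png

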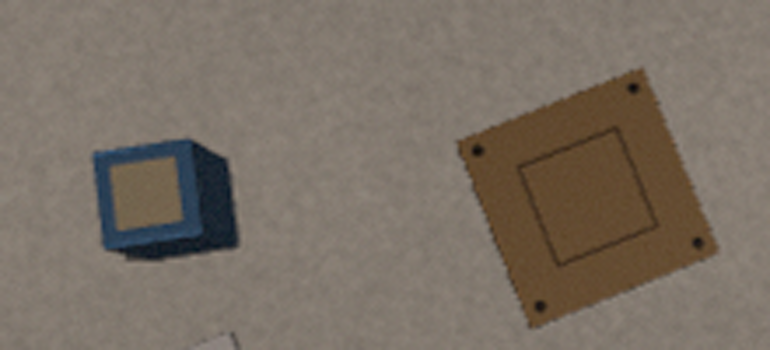

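Coaster centre is about (0.516, -0.004), and both views agree. The sides come out near 128 mm against 130 mm. The cup is near (0.503, 0.251) with its face yaw at about 9.6°.

Plan:
1. Grip with the tool tilted about 35° below horizontal.
2. Lay the cup on its side.
3. Regrasp from the other tilt and stand it mouth-up on the coaster.

First I travel and see how the arm behaves.

Call:
step_arm(
  deltas=[
    [0, 0, 0, 25, 40, -6, 1],
    [0, 0, 0, 25, 40, -6, 1],
    [0, 0, 0, 25, 40, -6, 1],
    [0, 0, 0, 25, 40, -6, 1],
    [0, 0, 0, 25, 40, -6, 1],
    [0, 0, 0, 25, 40, -6, 1],
    [0, 0, 0, 25, 40, -6, 1],
    [0, 0, 0, 25, 40, -6, 1],
    [0, 0, 0, 25, 40, -6, 1],
    [0, 0, 0, 25, 40, -6, 1],
  ],
)

```text
time_s: 1.1
tcp_pos: [0.5055, -0.2917, 0.2822]
eef_rot: [-179.7, -0.6, 105.0]
contact_force: [0.3, -1.1, -0.4]
gripper_width: 0.0874
```

```bash
cat > s.py <<'E'
from h import *
from scipy.spatial.transform import Rotation as Ro
def show():
    s=r.get_state();print('t',round(s['time_s'],2),'j',s['joints'].round(1),'tcp',s['tcp_pos'].round(4),'rpy',s['eef_rot'].round(1),'F',s['contact_force'].round(1),'w',round(s['gripper_width'],4))
    return s
def pose():
    s=show();return s['tcp_pos'],Ro.from_euler('xyz',s['eef_rot'],degrees=True)
def toolR(az,a):  # tool z at azimuth az, a deg below horizontal, tool y in vertical plane, upwards-ish
    az,a=np.radians(az),np.radians(a);u=np.array([np.cos(az),np.sin(az),0]);zz=np.array([0,0,1.])
    z=np.cos(a)*u-np.sin(a)*zz; y=np.sin(a)*u+np.cos(a)*zz; x=np.cross(y,z)
    return Ro.from_matrix(np.c_[x,y,z])
def to(P,R):
    p,R0=pose();dv=(R0.inv()*R).as_rotvec();d=R0.inv().apply(np.array(P)-p)*1000
    print('rot',dv.round(3),'n',np.ceil(np.linalg.norm(dv)/.15),'shift now-frame',d.round(1),np.linalg.norm(d).round(1),'shift end-frame',R.inv().apply(np.array(P)-p).round(4)*1000)
E
python3 -c "
from s import *
pose()"
```

```text
t 1.1 j [-11.1  10.6  -5.5  -0.5 -74.4 -63.8] tcp [ 0.5055 -0.2917  0.2822] rpy [-179.7   -0.6  105. ] F [ 0.3 -1.1 -0.4] w 0.0874
```

Call:
step_arm(
  deltas=[
    [0, 0, 0, 48, 2, -2, 1],
    [0, 0, 0, 48, 2, -2, 1],
    [0, 0, 0, 48, 2, -2, 1],
    [0, 0, 0, 48, 2, -2, 1],
    [0, 0, 0, 48, 2, -2, 1],
    [0, 0, 0, 48, 2, -2, 1],
    [0, 0, 0, 48, 2, -2, 1],
    [0, 0, 0, 48, 2, -2, 1],
    [0, 0, 0, 48, 2, -2, 1],
    [0, 0, 0, 48, 2, -2, 1],
  ],
)

```text
time_s: 2.1
tcp_pos: [0.3967, 0.1938, 0.3048]
eef_rot: [-179.5, -0.8, 105.0]
contact_force: [2.7, 0.8, -0.2]
gripper_width: 0.0875
```

```bash
python3 -c "
from s import *
to([.42,.237,.22],toolR(9.6,35))"
```

```text
t 2.1 j [  50.9   -4.6  -18.7   -1.   -75.9 -125.6] tcp [0.3967 0.1938 0.3048] rpy [-179.5   -0.8  105. ] F [ 2.7  0.8 -0.2] w 0.0875
rot [-0.969 -0.058  0.08 ] n 7.0 shift now-frame [34.5 34.5 85. ] 98.0 shift end-frame [ 38.7 -52.1  73.4]
```

Call:
step_arm(
  deltas=[
    [-0.139, -0.008, 0.011, 5, 0, 0, 1],
    [-0.139, -0.008, 0.011, 5, 0, 0, 1],
    [-0.139, -0.008, 0.011, 5, 0, 0, 1],
    [-0.139, -0.008, 0.011, 5, 0, 0, 1],
    [-0.139, -0.008, 0.011, 5, 0, 0, 1],
    [-0.139, -0.008, 0.011, 5, 0, 0, 1],
    [-0.139, -0.008, 0.011, 5, 0, 0, 1],
  ],
)

```text
time_s: 2.8
tcp_pos: [0.4478, 0.2067, 0.3808]
eef_rot: [132.8, -0.8, 108.0]
contact_force: [0.1, -0.6, -0.9]
gripper_width: 0.0876
```

```bash
python3 -c "
from s import *
to([.42,.237,.22],toolR(9.6,35))
im=r.capture('scene');cv2.imwrite('pics/s1.png',im[:,:,::-1])
im=r.capture('wrist');cv2.imwrite('pics/w1.png',im[:,:,::-1])"
```

```text
t 2.8 j [  61.2  -28.8  -58.2   56.5  -36.4 -173.6] tcp [0.4478 0.2067 0.3808] rpy [132.8  -0.8 108. ] F [ 0.1 -0.6 -0.9] w 0.0876
rot [-0.138 -0.123  0.081] n 2.0 shift now-frame [  35.1 -129.9   97.2] 166.0 shift end-frame [  34.5 -144.6   74. ]
```

View pics/s1.png

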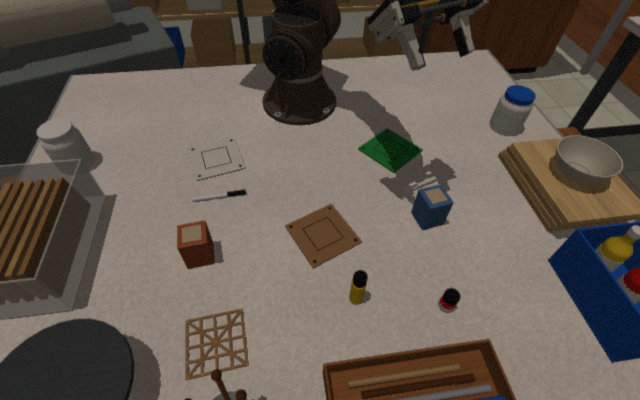

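View pics/w1.png

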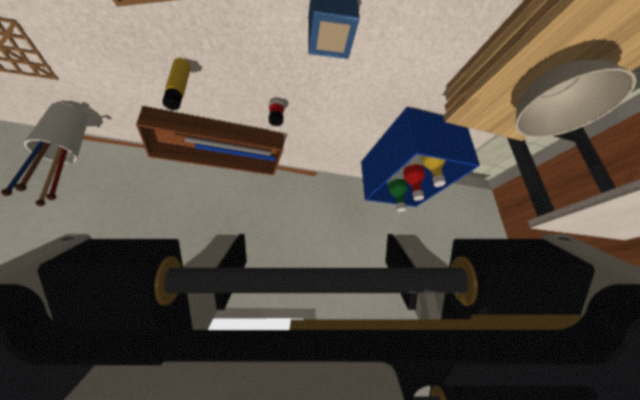

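The shot shows the arm folded back at scene (430,30). With this outward tilt j3 and j6 sit at their range ends, so this approach side does not suit. I'll fit a small kinematic model to the measured poses and choose better directions with it. A few more diverse poses will help.

Call:
step_arm(
  deltas=[
    [0.14, 0, 0.05, 0, 10, 10, 1],
    [0.14, 0, 0.05, 0, 20, 20, 1],
    [0.1, 0, 0.1, 0, 20, 20, 1],
    [0.1, 0, 0.1, 0, 20, 20, 1],
  ],
)

```text
time_s: 3.3
tcp_pos: [0.5339, 0.2183, 0.3625]
eef_rot: [158.7, -9.0, 93.7]
contact_force: [-0.4, -1.0, 1.8]
gripper_width: 0.0881
```

```bash
python3 -c "
from s import *
s=show();print(s['joints'].tolist(),s['tcp_pos'].tolist(),s['eef_rot'].tolist())"
```

```text
t 3.3 j [  47.2   -6.8  -21.6   10.2  -54.1 -139.6] tcp [0.5339 0.2183 0.3625] rpy [158.7  -9.   93.7] F [-0.4 -1.   1.8] w 0.0881
[47.160782490271714, -6.780921256150845, -21.603197293717557, 10.218477823841132, -54.08767481813753, -139.57858534975813] [0.5339299427109387, 0.21830785934715866, 0.3624629040864733] [158.7474271407766, -8.968594458910024, 93.7307894503746]
```

Call:
step_arm(
  deltas=[
    [0, 0.12, 0.08, 0, 10, 0, 1],
    [0, 0.12, 0.08, 0, 20, 10, 1],
    [0, 0.12, 0.08, 0, 20, 10, 1],
    [0, 0.12, 0.08, 0, 20, 10, 1],
  ],
)

```text
time_s: 3.7
tcp_pos: [0.616, 0.2309, 0.3497]
eef_rot: [164.1, -41.5, 84.0]
contact_force: [-0.6, -0.2, -2.3]
gripper_width: 0.0872
```

```bash
python3 -c "
from s import *
s=show();print(s['joints'].tolist(),s['tcp_pos'].tolist(),s['eef_rot'].tolist())"
```

```text
t 3.7 j [  18.8    1.9   -6.4  -36.   -52.  -105.9] tcp [0.616  0.2309 0.3497] rpy [164.1 -41.5  84. ] F [-0.6 -0.2 -2.3] w 0.0872
[18.824535975291045, 1.853533836233499, -6.429861092393302, -35.98316436727644, -51.9943591082555, -105.90633719269064] [0.6160382578501098, 0.2309452851847426, 0.3497182386788739] [164.05188656903638, -41.54229812008709, 83.95443536992688]
```

```bash
cat > kin.py <<'E'
import numpy as np, itertools
from scipy.spatial.transform import Rotation as Ro
from scipy.optimize import least_squares
D=[([-57.919,20.591,.634,-.02,-70.135,-16.507],[.18107,-.64976,.22563],[-179.99,-.094,105.567]),
([-11.1,10.6,-5.5,-.5,-74.4,-63.8],[.5055,-.2917,.2822],[-179.7,-.6,105.]),
([50.9,-4.6,-18.7,-1,-75.9,-125.6],[.3967,.1938,.3048],[-179.5,-.8,105.]),
([61.2,-28.8,-58.2,56.5,-36.4,-173.6],[.4478,.2067,.3808],[132.8,-.8,108.]),
([47.1608,-6.781,-21.603,10.218,-54.088,-139.579],[.53393,.21831,.36246],[158.747,-8.969,93.731]),
([18.825,1.854,-6.430,-35.983,-51.994,-105.906],[.61604,.23095,.34972],[164.052,-41.542,83.954])]
E=lambda a,d:Ro.from_euler(a,d,degrees=True)
def fk(j,P,s4=1,s6=1,b=0,Rt=None):
    a1,s1,d1,L2,a3,lf,s4y,d6=P
    R=E('z',j[0]);p=R.apply([a1,s1,d1]);R=R*E('y',j[1]);p=p+R.apply([0,0,L2]);R=R*E('y',-j[2]);p=p+R.apply([lf,0,a3])
    R=R*E('x',s4*j[3]);p=p+R.apply([0,s4y,0]);R=R*E('y',-j[4]);p=p+R.apply([d6,0,0]);R=R*E('x',s6*j[5])
    return p,(R*Rt if Rt is not None else R)
if __name__=="__main__":
    P0=[0,-.19,.3,.4,0,.4,0,.25]
    for s4,s6 in itertools.product((1,-1),(1,-1)):
        Q=Ro.concatenate([fk(j,P0,s4,s6)[1].inv()*E('xyz',e) for j,p,e in D]);m=Q.mean()
        print(s4,s6,np.degrees((m.inv()*Q).magnitude()).round(1),m.as_matrix().round(3).tolist())
        f=lambda P:np.ravel([fk(j,P,s4,s6)[0]-p for j,p,e in D]).tolist()+list(.001*(P-P0))
        o=least_squares(f,P0);print(o.x.round(4),np.abs(o.fun[:18]).max())
E
python3 kin.py
```

```text
1 1 [138.9 126.4   7.1  55.1  17.4  60.2] [[0.066, -0.051, 0.996], [-0.96, -0.275, 0.05], [0.271, -0.96, -0.067]]
[ 0.4091 -0.2637  0.3601  0.2342 -0.2784  0.2272  0.0954 -0.0653] 0.19837860347141156
1 -1 [ 10.2   9.7  10.5 105.7  18.9  72.6] [[-0.097, -0.124, 0.988], [-0.09, 0.989, 0.115], [-0.991, -0.078, -0.107]]
[ 0.4091 -0.2637  0.3601  0.2342 -0.2784  0.2272  0.0954 -0.0653] 0.19837860347141156
-1 1 [114.9 150.6  26.9  69.1   1.   66.3] [[0.0, -0.001, 1.0], [-0.99, 0.141, 0.0], [-0.141, -0.99, -0.001]]
[-1.100e-03  3.000e-04  1.995e-01  6.016e-01 -3.000e-04  4.648e-01
 -1.923e-01  3.780e-01] 0.00030658999371313556
-1 -1 [0.  0.1 0.1 0.1 0.  0. ] [[0.0, -0.0, 1.0], [-0.0, 1.0, 0.0], [-1.0, -0.0, 0.0]]
[-1.100e-03  3.000e-04  1.995e-01  6.016e-01 -3.000e-04  4.648e-01
 -1.923e-01  3.780e-01] 0.00030658999371313556
```

The model fits to 0.3 mm and 0.1°. I'll use it to search for feasible pick, lay, regrasp and place directions.

```bash
cat > ik.py <<'E'
from kin import *
P=np.array([-.0011,.0003,.1995,.6016,-.0003,.4648,-.1923,.3780])
Rt=Ro.from_matrix([[0,0,1.],[0,1,0],[-1,0,0]])
lo=np.array([-176.03,-82.01,-58.28,-173.87,-174.79,-173.66]);hi=np.array([176.03,121.73,71.71,95.51,-.11,173.66])
def F(j):return fk(j,P,-1,-1,0,Rt)
def toolR(az,a,spin=0):
    az,a=np.radians(az),np.radians(a);u=np.array([np.cos(az),np.sin(az),0]);zz=np.array([0,0,1.])
    z=np.cos(a)*u-np.sin(a)*zz; y=np.sin(a)*u+np.cos(a)*zz
    R=Ro.from_matrix(np.c_[np.cross(y,z),y,z]); return R*Ro.from_euler('z',180*spin,degrees=True)
def ik(p,R,seed,m=4):
    def f(j):
        q,S=F(j);return np.r_[(q-p)*5,(S.inv()*R).as_rotvec()]
    o=least_squares(f,np.clip(seed,lo+m+.1,hi-m-.1),bounds=(lo+m,hi-m),max_nfev=60)
    return (o.x,np.abs(o.fun).max()<2e-3)
def wr(j): # forearm end, wrist centre
    a1,s1,d1,L2,a3,lf,sy,d6=P
    R=E('z',j[0]);p=R.apply([a1,s1,d1]);R=R*E('y',j[1]);p=p+R.apply([0,0,L2]);el=p;R=R*E('y',-j[2]);p=p+R.apply([lf,0,a3]);R=R*E('x',-j[3])
    return el,p,p+R.apply([0,sy,0])
def marg(j):return np.min(np.r_[j-lo,hi-j])
def best(p,R,seeds,m=4):
    S=[]
    for s in seeds:
        j,ok=ik(p,R,s,m)
        if ok and not any(np.abs(j-k).max()<2 for k in S):S.append(j)
    return S
SE=[np.array([b,20,0,c,-70,g]) for b in (-40,10,60) for c in (-120,-60,0,60) for g in (-100,0,100)]
E
cat > srch.py <<'E'
from ik import *
C=np.array([.503,.251,.042])
def tcp(C,R,back=.008):return C+R.apply([0,0,.019-back])
for a in (35,45):
  for az in (9.6,99.6,-170.4,-80.4):
    for s in (0,1):
      R=toolR(az,a,s)
      for j in best(tcp(C,R),R,SE): print('pick',a,az,s,j.round(0),'m',marg(j).round(0),'zs',[w[2].round(2) for w in wr(j)])
for a in (35,45):
  for az in range(-180,180,30):
    for s in (0,1):
      Q=np.array([.516,-.004,.048]);R=toolR(az,a,s)
      for j in best(tcp(Q,R),R,SE): print('place',a,az,s,j.round(0),'m',marg(j).round(0),'zs',[w[2].round(2) for w in wr(j)])
E
time timeout 570 python3 srch.py
```

```text
pick 35 99.6 0 [  5.  34. -11. -61. -69.  41.] m 48.0 zs [np.float64(0.7), np.float64(0.37), np.float64(0.25)]
pick 35 99.6 1 [   5.   34.  -11.  -61.  -69. -139.] m 34.0 zs [np.float64(0.7), np.float64(0.37), np.float64(0.25)]
pick 35 -170.4 0 [  33.   53.   20.  -20. -109.   70.] m 51.0 zs [np.float64(0.56), np.float64(0.31), np.float64(0.25)]
pick 35 -170.4 1 [  33.   53.   20.  -20. -109. -110.] m 51.0 zs [np.float64(0.56), np.float64(0.31), np.float64(0.25)]
pick 35 -80.4 0 [ 64.  43. -22.  29. -76. 104.] m 36.0 zs [np.float64(0.64), np.float64(0.21), np.float64(0.25)]
pick 35 -80.4 1 [ 64.  43. -22.  29. -76. -76.] m 36.0 zs [np.float64(0.64), np.float64(0.21), np.float64(0.25)]
pick 45 99.6 0 [ 11.  29. -13. -54. -61.  31.] m 46.0 zs [np.float64(0.73), np.float64(0.42), np.float64(0.3)]
pick 45 99.6 1 [  11.   29.  -13.  -54.  -61. -149.] m 25.0 zs [np.float64(0.73), np.float64(0.42), np.float64(0.3)]
pick 45 -170.4 0 [ 34.  47.  13. -17. -98.  70.] m 59.0 zs [np.float64(0.61), np.float64(0.35), np.float64(0.3)]
pick 45 -170.4 1 [  34.   47.   13.  -17.  -98. -110.] m 59.0 zs 
[... 3958 characters left out ...]
. -47. -70.  39.] m 48.0 zs [np.float64(0.72), np.float64(0.41), np.float64(0.31)]
place 45 90 1 [ -14.   31.  -10.  -47.  -70. -141.] m 33.0 zs [np.float64(0.72), np.float64(0.41), np.float64(0.31)]
place 45 120 0 [ -6.  37.   0. -35. -84.  50.] m 58.0 zs [np.float64(0.68), np.float64(0.4), np.float64(0.31)]
place 45 120 1 [  -6.   37.    0.  -35.  -84. -130.] m 44.0 zs [np.float64(0.68), np.float64(0.4), np.float64(0.31)]
place 45 150 0 [  3.  42.   6. -23. -93.  64.] m 64.0 zs [np.float64(0.64), np.float64(0.37), np.float64(0.31)]
place 45 150 1 [   3.   42.    6.  -23.  -93. -116.] m 57.0 zs [np.float64(0.64), np.float64(0.37), np.float64(0.31)]
real	1m49.735s
user	1m48.817s
sys	0m0.149s
```

The inward and sideways tilts work with wide margins. Plan, tilt 40°:
- **Pick:** tool pointing +y (azimuth 99.6°).
- **Lay:** pitch 90° about the jaws and set the cup down near (0.535, 0.25), clear of the eraser.
- **Regrasp:** again from azimuth 99.6°.
- **Place:** spin 180° and stand the cup on the coaster.

I'll write a row planner that also checks joints along each path.

```bash
cat > pl.py <<'E'
from ik import *
import s as S
from scipy.spatial.transform import Slerp
def tcp(C,R,back=.009):return np.array(C)+R.apply([0,0,.019-back])
def plan(Pt,R,speed=45,rot=.14,n=None,pivot=None,mid=None):
    """pivot: tool-frame point (m) moved in a straight line"""
    p,R0=S.pose();st=S.r.get_state()['joints']
    dv=(R0.inv()*R).as_rotvec() if mid is None else None
    pv=np.zeros(3) if pivot is None else np.array(pivot)
    c0=p+R0.apply(pv);c1=np.array(Pt)+R.apply(pv)
    n=n or int(np.ceil(max(np.linalg.norm(dv)/rot,1000*np.linalg.norm(c1-c0)/speed,1)))
    sl=Slerp([0,1],Ro.concatenate([R0,R]));q=p;Rq=R0;j=st;ms=[]
    rows=[];mx=0
    for k in range(1,n+1):
        Rn=sl(k/n);pn=c0+(c1-c0)*k/n-Rn.apply(pv)
        rv=(Rq.inv()*Rn).as_rotvec();d=Rq.inv().apply(pn-q)*1000
        rows.append([round(x,3)+0 for x in rv]+[round(x,1)+0 for x in d]);mx=max(mx,np.linalg.norm(d))
        j2,ok=ik(pn,Rn,j,2);ms.append((marg(j2).round(0),ok,np.abs(j2-j).max().round(0)));j=j2;q,Rq=pn,Rn
    print('n',n,'maxstep',mx.round(1));print(rows);print('end j',j.round(0),'worst',min(m[0] for m in ms),all(m[1] for m in ms),'max dj',max(m[2] for m in ms))
def err(Pt,R):
    p,R0=S.pose();print('err tool mm',(R0.inv().apply(np.array(Pt)-p)*1000).round(1),'rot',(R0.inv()*R).as_rotvec().round(3))
C=[.503,.251,.042];AZ=99.6;A=40
E
python3 -c "
from pl import *
R=toolR(AZ,A,0);plan(np.array([.53,.12,.22]),R)
R=toolR(AZ,A,1);plan(np.array([.53,.12,.22]),R)
"
```

```text
t 3.7 j [  18.8    1.9   -6.4  -36.   -52.  -105.9] tcp [0.616  0.2309 0.3497] rpy [164.1 -41.5  84. ] F [-0.6 -0.2 -2.3] w 0.0872
n 13 maxstep 14.7
[[np.float64(0.019), np.float64(0.04), np.float64(-0.131), np.float64(-13.5), np.float64(-5.8), np.float64(-0.2)], [np.float64(0.019), np.float64(0.04), np.float64(-0.131), np.float64(-12.6), np.float64(-7.6), np.float64(-0.6)], [np.float64(0.019), np.float64(0.04), np.float64(-0.131), np.float64(-11.5), np.float64(-9.2), np.float64(-1.0)], [np.float64(0.019), np.float64(0.04), np.float64(-0.131), np.float64(-10.1), np.float64(-10.6), np.float64(-1.2)], [np.float64(0.019), np.float64(0.04), np.float64(-0.131), np.float64(-8.6), np.float64(-11.8), np.float64(-1.4)], [np.float64(0.019), np.float64(0.04), np.float64(-0.131), np.float64(-6.9), np.float64(-12.9), np.float64(-1.5)], [np.float64(0.019), np.float64(0.04), np.float64(-0.131), np.float64(-5.1), np.float64(-13.7), np.float64(-1.4)], [np.float64(0.019), np.float64(0.04), np.float64(-0.131), np.float64(-3.2), np.float64(-14.3), np.float64(-1.4)], [np.float64(0.019), np.float64(0.04),
[... 1365 characters left out ...]
0.124), np.float64(-16.8), np.float64(3.9), np.float64(1.9)], [np.float64(0.045), np.float64(-0.021), np.float64(0.124), np.float64(-16.2), np.float64(6.0), np.float64(2.0)], [np.float64(0.045), np.float64(-0.021), np.float64(0.124), np.float64(-15.3), np.float64(8.0), np.float64(2.0)], [np.float64(0.045), np.float64(-0.021), np.float64(0.124), np.float64(-14.1), np.float64(10.0), np.float64(1.9)], [np.float64(0.045), np.float64(-0.021), np.float64(0.124), np.float64(-12.7), np.float64(11.7), np.float64(1.7)], [np.float64(0.045), np.float64(-0.021), np.float64(0.124), np.float64(-11.1), np.float64(13.3), np.float64(1.4)]]
end j [  -4.   20.   -1.  -48.  -86. -156.] worst 18.0 True max dj 6.0
```

Call:
step_arm(
  deltas=[
    [0.019, 0.04, -0.131, -13, -6, 0, 1],
    [0.019, 0.04, -0.131, -13, -8, 0, 1],
    [0.019, 0.04, -0.131, -11, -9, -1, 1],
    [0.019, 0.04, -0.131, -10, -11, -1, 1],
    [0.019, 0.04, -0.131, -9, -12, -1, 1],
    [0.019, 0.04, -0.131, -7, -13, -1, 1],
    [0.019, 0.04, -0.131, -5, -14, -1, 1],
    [0.019, 0.04, -0.131, -3, -14, -1, 1],
    [0.019, 0.04, -0.131, -1, -15, -1, 1],
    [0.019, 0.04, -0.131, 1, -15, -1, 1],
  ],
)

```text
time_s: 4.7
tcp_pos: [0.5456, 0.1498, 0.2377]
eef_rot: [127.9, -13.7, 171.4]
contact_force: [-0.2, 0.5, 0.0]
gripper_width: 0.0876
```

Call:
step_arm(
  deltas=[
    [0.019, 0.04, -0.131, 3, -14, -1, 1],
    [0.019, 0.04, -0.131, 4, -14, 0, 1],
    [0.019, 0.04, -0.131, 6, -13, 0, 1],
  ],
)

```text
time_s: 5.0
tcp_pos: [0.5247, 0.1244, 0.2045]
eef_rot: [128.6, -0.0, -168.3]
contact_force: [-0.2, 1.0, 0.2]
gripper_width: 0.0877
```

```bash
sed -i 's/\[round(x,3)+0 for x in rv\]+\[round(x,1)+0 for x in d\]/[round(float(x),3) for x in rv]+[round(float(x)) for x in d]/' pl.py
python3 -c "
from pl import *
R=toolR(AZ,A,0);T=tcp(C,R);pre=T-R.apply([0,0,.11]);print(T,pre);plan(pre,R)
S.r.capture
im=S.r.capture('wrist');S.cv2.imwrite('pics/w2.png',im[:,:,::-1])
im=S.r.capture('top');S.cv2.imwrite('pics/t2.png',im[:,:,::-1])"
```

```text
[0.50172248 0.25855317 0.03557212] [0.51577523 0.17546832 0.10627876]
t 5.0 j [ -3.8  22.   -1.3 -49.  -86.9  27.5] tcp [0.5247 0.1244 0.2045] rpy [ 128.6   -0.  -168.3] F [-0.2  1.   0.2] w 0.0877
n 3 maxstep 37.0
[[0.008, -0.01, 0.008, -1, -15, 34], [0.008, -0.01, 0.008, 0, -15, 34], [0.008, -0.01, 0.008, 0, -14, 34]]
end j [  1.  26.  -8. -52. -74.  32.] worst 50.0 True max dj 4.0
```

View pics/w2.png

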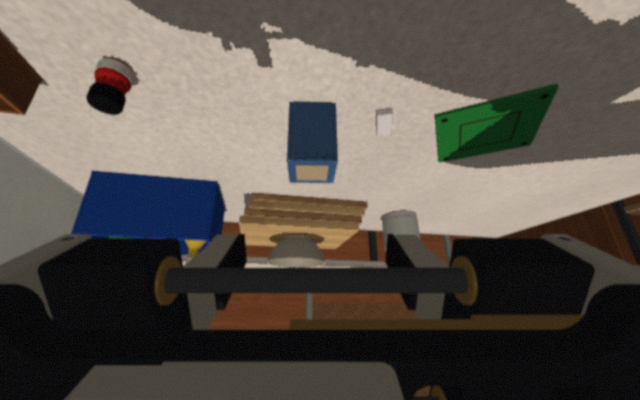

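View pics/t2.png

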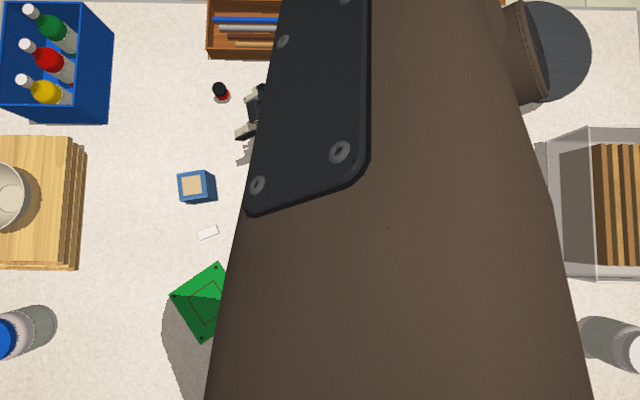

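The wrist view, which is inverted, shows the blue cup ahead between the fingers at (312,140), with its base at the lower end (312,172). The eraser is at (384,122). I'll check the cup estimate against it.

```bash
python3 -c "
from pl import *
from h import *
im=cv2.imread('pics/w2.png');h=cv2.cvtColor(im,cv2.COLOR_BGR2HSV);m=cv2.inRange(h,(95,80,20),(125,255,255));k=m*0;k[90:190,270:350]=m[90:190,270:350]
c=bigc(k)[0];print(cv2.approxPolyDP(cv2.convexHull(c),3,True)[:,0].tolist())
e=Ro.from_euler('z',9.6,degrees=True)
for z in (0,.084):
  for sx,sy in((-1,-1),(1,-1),(1,1),(-1,1)): print(z,sx,sy,proj('wrist',np.array([.503,.251,z])+e.apply([.029*sx,.029*sy,0])).round(0))
"
```

```text
[[333, 104], [336, 162], [332, 181], [290, 180], [291, 104]]
0 -1 -1 [335. 101.]
0 1 -1 [288. 100.]
0 1 1 [291. 129.]
0 -1 1 [331. 130.]
0.084 -1 -1 [337. 161.]
0.084 1 -1 [286. 160.]
0.084 1 1 [289. 183.]
0.084 -1 1 [333. 183.]
```

The prediction matches within 1–3 px. I go to the pre-grasp.

Call:
step_arm(
  deltas=[
    [0.008, -0.01, 0.008, -1, -15, 34, 1],
    [0.008, -0.01, 0.008, 0, -15, 34, 1],
    [0.008, -0.01, 0.008, 0, -14, 34, 1],
  ],
)

```text
time_s: 5.4
tcp_pos: [0.5197, 0.1766, 0.1068]
eef_rot: [130.0, -0.2, -171.5]
contact_force: [1.0, 0.1, -0.1]
gripper_width: 0.0875
```

```bash
python3 -c "
from pl import *
R=toolR(AZ,A,0);err(tcp(C,R),R)"
```

```text
t 5.4 j [  0.8  26.3  -8.3 -52.2 -73.8  31.6] tcp [0.5197 0.1766 0.1068] rpy [ 130.    -0.2 -171.5] F [ 1.   0.1 -0.1] w 0.0875
err tool mm [  5.3  -0.8 109.9] rot [-0.     0.012 -0.015]
```

Call:
step_arm(
  deltas=[
    [0, 0.012, -0.015, 5, -1, 10, 1],
    [0, 0, 0, 0, 0, 20, 1],
    [0, 0, 0, 0, 0, 20, 1],
    [0, 0, 0, 0, 0, 20, 1],
    [0, 0, 0, 0, 0, 20, 1],
    [0, 0, 0, 0, 0, 15, 1],
    [0, 0, 0, 0, 0, 3, 1],
  ],
)

```text
time_s: 6.1
tcp_pos: [0.4986, 0.2649, 0.0341]
eef_rot: [129.7, -0.6, -170.7]
contact_force: [-0.5, -1.4, 0.4]
gripper_width: 0.0877
```

```bash
python3 -c "
from pl import *
R=toolR(AZ,A,0);err(tcp(C,R),R)
im=S.r.capture('wrist');S.cv2.imwrite('pics/w3.png',im[:,:,::-1])"
```

```text
t 6.1 j [  8.4  31.4 -11.9 -58.1 -64.8  35.8] tcp [0.4986 0.2649 0.0341] rpy [ 129.7   -0.6 -170.7] F [-0.5 -1.4  0.4] w 0.0877
err tool mm [-2.1 -3.2 -6.1] rot [ 0.005 -0.002 -0.011]
```

View pics/w3.png

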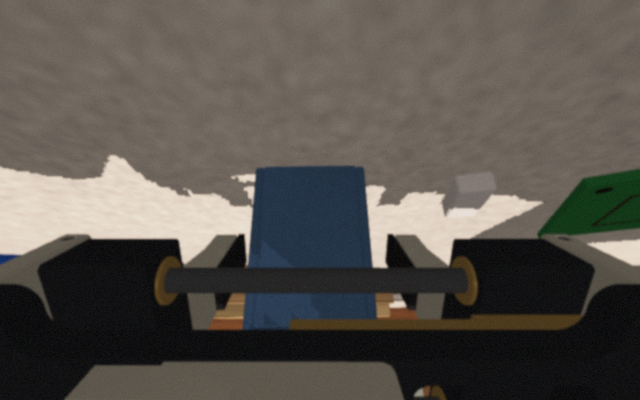

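The cup sits centred between the jaws (edges at columns 252–374). The tool is 6 mm too deep, so I back off and then close.

Call:
step_arm(
  deltas=[
    [0.005, 0, -0.01, -1, -3, -6, 1],
    [0, 0, 0, 0, 0, 0, 1],
  ],
)

```text
time_s: 6.35
tcp_pos: [0.5013, 0.2576, 0.0361]
eef_rot: [130.1, -0.1, -170.3]
contact_force: [0.5, -0.2, -0.6]
gripper_width: 0.0877
```

```bash
python3 -c "
from pl import *
R=toolR(AZ,A,0);err(tcp(C,R),R)"
```

```text
t 6.35 j [  7.9  31.2 -11.7 -57.4 -65.2  36.1] tcp [0.5013 0.2576 0.0361] rpy [ 1.301e+02 -1.000e-01 -1.703e+02] F [ 0.5 -0.2 -0.6] w 0.0877
err tool mm [-0.6  0.1  1.1] rot [-0.002 -0.003  0.001]
```

Call:
step_arm(
  deltas=[
    [0, 0, 0, 0, 0, 0, 0.4],
    [0, 0, 0, 0, 0, 0, 0],
    [0, 0, 0, 0, 0, 0, -1],
    [0, 0, 0, 0, 0, 0, -1],
    [0, 0, 0, 0, 0, 0, -1],
    [0, 0, 0, 0, 0, 0, -1],
  ],
  squeeze=30,
)

```text
time_s: 6.95
tcp_pos: [0.5028, 0.2559, 0.0377]
eef_rot: [130.1, 0.1, -170.4]
contact_force: [0.1, 0.4, -1.4]
gripper_width: 0.058
```

```bash
python3 -c "
from pl import *
p,R0=S.pose();plan(p+[0,0,.1],R0,speed=20)"
```

```text
t 6.95 j [  7.8  31.  -11.6 -57.4 -65.2  36.1] tcp [0.5028 0.2559 0.0377] rpy [ 1.301e+02  1.000e-01 -1.704e+02] F [ 0.1  0.4 -1.4] w 0.058
t 6.95 j [  7.8  31.  -11.6 -57.4 -65.2  36.1] tcp [0.5028 0.2559 0.0377] rpy [ 1.301e+02  1.000e-01 -1.704e+02] F [ 0.1  0.4 -1.4] w 0.058
n 5 maxstep 20.0
[[0.0, 0.0, 0.0, 0, 15, -13], [0.0, 0.0, 0.0, 0, 15, -13], [0.0, 0.0, 0.0, 0, 15, -13], [0.0, 0.0, 0.0, 0, 15, -13], [0.0, 0.0, 0.0, 0, 15, -13]]
end j [  9.  22.  -9. -54. -71.  26.] worst 47.0 True max dj 2.0
```

Width is 58 mm, which matches the cup. I lift.

Call:
step_arm(
  deltas=[
    [0, 0, 0, 0, 8, -6, -1],
    [0, 0, 0, 0, 15, -13, -1],
    [0, 0, 0, 0, 15, -13, -1],
    [0, 0, 0, 0, 15, -13, -1],
    [0, 0, 0, 0, 15, -13, -1],
    [0, 0, 0, 0, 15, -13, -1],
  ],
)

```text
time_s: 7.55
tcp_pos: [0.5007, 0.2545, 0.1492]
eef_rot: [130.2, -0.4, -170.4]
contact_force: [0.8, 0.3, -1.9]
gripper_width: 0.058
```

```bash
python3 -c "
from pl import *
im=S.r.capture('scene');S.cv2.imwrite('pics/s3.png',im[:,:,::-1])
R=toolR(AZ-180,90-A,1);L=np.array([.535,.25,.14]);plan(tcp(L,R),R,pivot=[0,0,-.01])
"
```

```text
t 7.6 j [  8.8  20.8  -9.  -53.5 -71.9  24. ] tcp [0.5021 0.2546 0.1529] rpy [ 1.302e+02 -1.000e-01 -1.704e+02] F [0.4 0.7 0.3] w 0.0578
n 12 maxstep 3.8
[[0.131, -0.0, 0.0, -3, -3, 1], [0.131, -0.0, 0.0, -3, -3, 1], [0.131, -0.0, 0.0, -3, -2, 1], [0.131, -0.0, 0.0, -3, -2, 1], [0.131, -0.0, 0.0, -3, -2, 1], [0.131, -0.0, 0.0, -3, -2, 1], [0.131, -0.0, 0.0, -3, -2, 1], [0.131, -0.0, 0.0, -3, -1, 2], [0.131, -0.0, 0.0, -3, -1, 2], [0.131, -0.0, 0.0, -3, -1, 2], [0.131, -0.0, 0.0, -3, -1, 1], [0.131, -0.0, 0.0, -3, -1, 1]]
end j [ 59.  30. -19.  26. -75. -64.] worst 38.0 True max dj 10.0
```

View pics/s3.png

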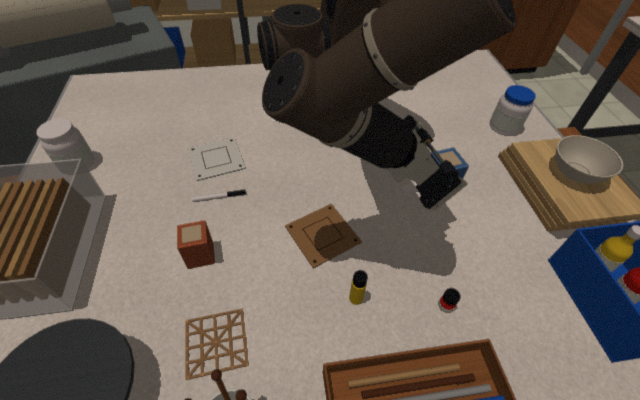

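The cup is held and lifted, visible at (455,160). I now pitch it 90° onto its side in the air.

Call:
step_arm(
  deltas=[
    [0.131, 0, 0, -3, -3, 1, -1],
    [0.131, 0, 0, -3, -3, 1, -1],
    [0.131, 0, 0, -3, -2, 1, -1],
    [0.131, 0, 0, -3, -2, 1, -1],
    [0.131, 0, 0, -3, -2, 1, -1],
    [0.131, 0, 0, -3, -2, 1, -1],
    [0.131, 0, 0, -3, -2, 1, -1],
    [0.131, 0, 0, -3, -1, 2, -1],
    [0.131, 0, 0, -3, -1, 2, -1],
    [0.131, 0, 0, -3, -1, 2, -1],
  ],
)

```text
time_s: 8.6
tcp_pos: [0.5401, 0.2453, 0.149]
eef_rot: [-152.7, 1.5, -171.0]
contact_force: [0.1, -0.4, -2.6]
gripper_width: 0.0581
```

Call:
step_arm(
  deltas=[
    [0.131, 0, 0, -3, -1, 1, -1],
    [0.131, 0, 0, -3, -1, 1, -1],
  ],
)

```text
time_s: 8.8
tcp_pos: [0.5468, 0.2455, 0.1511]
eef_rot: [-137.2, 1.9, -170.9]
contact_force: [1.0, -1.3, -2.0]
gripper_width: 0.0577
```

```bash
python3 -c "
from pl import *
R=toolR(AZ-180,90-A,1);L=np.array([.535,.25,.06]);err(tcp(L,R),R);plan(tcp(L,R),R,speed=25)
im=S.r.capture('scene');S.cv2.imwrite('pics/s4.png',im[:,:,::-1])
"
```

```text
t 8.8 j [ 59.   30.8 -17.6  27.8 -77.6 -65.6] tcp [0.5468 0.2455 0.1511] rpy [-137.2    1.9 -170.9] F [ 1.  -1.3 -2. ] w 0.0577
err tool mm [14.1 66.7 72.2] rot [-0.049  0.019 -0.028]
t 8.8 j [ 59.   30.8 -17.6  27.8 -77.6 -65.6] tcp [0.5468 0.2455 0.1511] rpy [-137.2    1.9 -170.9] F [ 1.  -1.3 -2. ] w 0.0577
n 4 maxstep 24.8
[[-0.012, 0.005, -0.007, 4, 17, 18], [-0.012, 0.005, -0.007, 3, 16, 18], [-0.012, 0.005, -0.007, 3, 16, 18], [-0.012, 0.005, -0.007, 3, 16, 19]]
end j [ 59.  36. -22.  27. -67. -68.] worst 36.0 True max dj 3.0
```

View pics/s4.png

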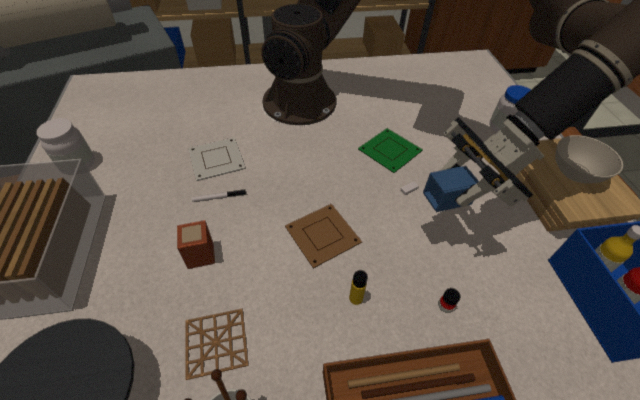

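The cup is horizontal at (450,188) with its dark mouth facing left (-y) and its base toward +y, as intended. I lower it.

Call:
step_arm(
  deltas=[
    [-0.02, 0.009, -0.012, 4, 17, 18, -1],
    [-0.02, 0.009, -0.012, 3, 16, 18, -1],
    [-0.01, 0.003, -0.007, 3, 16, 18, -1],
    [0, 0, 0, 3, 14, 16, -1],
    [0, 0, 0, 0, 0, 0, -1],
  ],
)

```text
time_s: 9.35
tcp_pos: [0.5328, 0.2469, 0.0483]
eef_rot: [-139.5, -0.5, -170.1]
contact_force: [-0.7, -0.1, -1.7]
gripper_width: 0.0578
```

```bash
python3 -c "
from pl import *
R=toolR(AZ-180,90-A,1);L=np.array([.535,.25,.031]);err(tcp(L,R,.0124),R)
"
```

```text
t 9.35 j [ 59.   36.2 -22.1  27.1 -67.3 -67.6] tcp [0.5328 0.2469 0.0483] rpy [-139.5   -0.5 -170.1] F [-0.7 -0.1 -1.7] w 0.0578
err tool mm [-2.9 13.3 18. ] rot [-0.009 -0.004  0.009]
```

Call:
step_arm(
  deltas=[
    [-0.009, -0.004, 0.009, -1, 5, 6, -1],
    [0, 0, 0, 0, 5, 6, -1],
    [0, 0, 0, 0, 3, 4, -1],
    [0, 0, 0, 0, 0, 0, -1],
  ],
)

```text
time_s: 9.75
tcp_pos: [0.5351, 0.2482, 0.0291]
eef_rot: [-140.3, 0.3, -170.4]
contact_force: [0.6, 0.1, -0.7]
gripper_width: 0.0579
```

```bash
python3 -c "
from pl import *
R=toolR(AZ-180,90-A,1);L=np.array([.535,.25,.029]);err(tcp(L,R,.0124),R)
"
```

```text
t 9.75 j [ 58.8  37.2 -23.   27.8 -64.6 -69.2] tcp [0.5351 0.2482 0.0291] rpy [-140.3    0.3 -170.4] F [ 0.6  0.1 -0.7] w 0.0579
err tool mm [-0.2  1.4  5.5] rot [ 0.004  0.004 -0.003]
```

Call:
step_arm(
  deltas=[
    [0, 0, 0, 0, 1.3, 1.5, -1],
    [0, 0, 0, 0, 1.3, 1.5, -1],
    [0, 0, 0, 0, 0, 0, -1],
  ],
)

```text
time_s: 10.05
tcp_pos: [0.5357, 0.2488, 0.0259]
eef_rot: [-140.3, 0.4, -170.4]
contact_force: [-0.5, 0.5, -2.2]
gripper_width: 0.0582
```

Call:
step_arm(
  deltas=[
    [0, 0, 0, 0, 1, 1.1, -1],
    [0, 0, 0, 0, 0, 0, -1],
  ],
)

```text
time_s: 10.25
tcp_pos: [0.5359, 0.2491, 0.0252]
eef_rot: [-140.3, 0.4, -170.4]
contact_force: [-0.4, -0.3, -0.3]
gripper_width: 0.0583
```

Call:
step_arm(
  deltas=[
    [0, 0, 0, 0, 1.2, 1.4, -1],
    [0, 0, 0, 0, 0, 0, -1],
  ],
)

```text
time_s: 10.45
tcp_pos: [0.5359, 0.2494, 0.0252]
eef_rot: [-140.2, 0.4, -170.3]
contact_force: [0.1, -1.0, -1.5]
gripper_width: 0.058
```

Call:
step_arm(
  deltas=[
    [0, 0, 0, 0, 1, 1.1, -1],
    [0, 0, 0, 0, 0, 0, -1],
  ],
)

```text
time_s: 10.65
tcp_pos: [0.536, 0.2497, 0.0251]
eef_rot: [-140.1, 0.5, -170.3]
contact_force: [0.6, -0.2, -1.6]
gripper_width: 0.0581
```

It stopped descending at z 25 mm, within 1 mm of the expected resting height, so the cup is on the table. I release and back out along the tool.

Call:
step_arm(
  deltas=[
    [0, 0, 0, 0, 0, 0, 0.5],
    [0, 0, 0, 0, 0, 0, 1],
    [0, 0, 0, 0, 0, 0, 1],
    [0, 0, 0, 0, 0, -8, 1],
    [0, 0, 0, 0, 0, -25, 1],
    [0, 0, 0, 0, 0, -35, 1],
    [0, 0, 0, 0, 0, -35, 1],
    [0, 0, 0, 0, 0, -35, 1],
    [0, 0, 0, 0, 0, -20, 1],
  ],
)

```text
time_s: 11.55
tcp_pos: [0.5166, 0.3506, 0.1494]
eef_rot: [-140.0, 0.2, -170.5]
contact_force: [-0.3, 0.4, 0.2]
gripper_width: 0.0879
```

```bash
python3 -c "
from pl import *
for n in ('scene','top'):
  im=S.r.capture(n);S.cv2.imwrite('pics/%s5.png'%n,im[:,:,::-1])
for s in (0,1):
  R=toolR(AZ,90-A,s);plan(np.array([.54,.19,.22]),R)
"
```

```text
t 11.65 j [ 64.8  34.7  -6.8  21.8 -83.4 -64.7] tcp [0.517  0.3514 0.1495] rpy [-140.1    0.3 -170.4] F [ 0.6 -0.   0.4] w 0.0877
n 10 maxstep 17.8
[[-0.14, 0.0, -0.0, 0, -17, 5], [-0.14, 0.0, -0.0, 0, -18, 3], [-0.14, 0.0, -0.0, 0, -18, 0], [-0.14, 0.0, -0.0, 0, -18, -2], [-0.14, 0.0, -0.0, 0, -17, -5], [-0.14, 0.0, -0.0, 0, -16, -7], [-0.14, 0.0, -0.0, 0, -15, -9], [-0.14, 0.0, -0.0, 0, -14, -11], [-0.14, 0.0, -0.0, 0, -12, -13], [-0.14, 0.0, -0.0, 0, -10, -15]]
end j [  9.  16.  -3. -41. -76.  12.] worst 44.0 True max dj 11.0
t 11.65 j [ 64.8  34.7  -6.8  21.8 -83.4 -64.7] tcp [0.517  0.3514 0.1495] rpy [-140.1    0.3 -170.4] F [ 0.6 -0.   0.4] w 0.0877
n 23 maxstep 7.7
[[0.0, 0.088, 0.105, 0, -7, 2], [0.0, 0.088, 0.105, -1, -7, 2], [0.0, 0.088, 0.105, -2, -7, 2], [0.0, 0.088, 0.105, -3, -7, 2], [0.0, 0.088, 0.105, -4, -7, 2], [0.0, 0.088, 0.105, -4, -6, 1], [0.0, 0.088, 0.105, -5, -6, 1], [0.0, 0.088, 0.105, -6, -5, 0], [0.0, 0.088, 0.105, -6, -5, 0], [0.0, 0.088, 0.105, -7, -4, -1], [0.0, 0.088, 0.105, -7, -3, -1], [0.0, 0.088, 0.105, -7, -2, -2], [0.0, 0.088, 0.105, -7, -2, -3], [0.0, 0.088, 0.105, -7, -1, -3], [0.0, 0.088, 0.105, -7, 0, -4], [0.0, 0.088, 0.105, -6, 0, -4], [0.0, 0.088, 0.105, -6, 1, -5], [0.0, 0.088, 0.105, -5, 2, -5], [0.0, 0.088, 0.105, -5, 2, -6], [0.0, 0.088, 0.105, -4, 3, -6], [0.0, 0.088, 0.105, -3, 3, -6], [0.0, 0.088, 0.105, -2, 3, -7], [0.0, 0.088, 0.105, -1, 3, -7]]
end j [   9.   16.   -3.  -41.  -76. -168.] worst 6.0 True max dj 5.0
```

View pics/scene5.png

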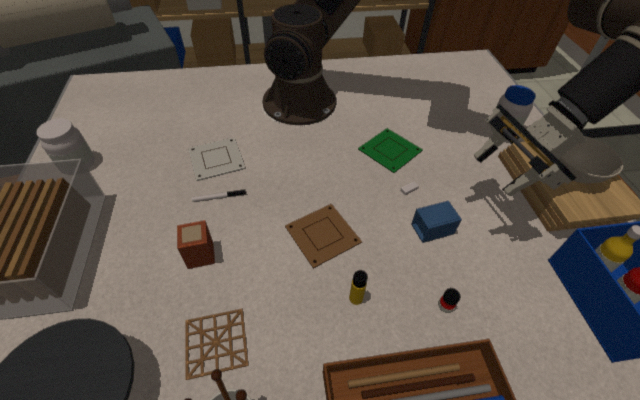

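View pics/top5.png

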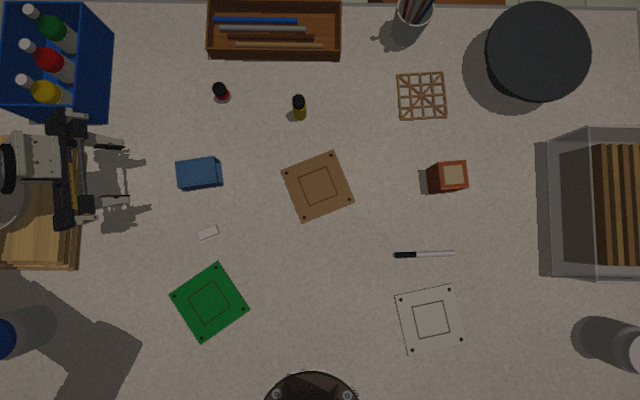

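The cup lies flat at top (200,172), with the mouth toward the coaster and the base outward. I measure it while swinging the tool over to the mouth side.

```bash
python3 -c "
from pl import *
from h import *
for n,box in (('top',(145,205,160,235)),('scene',(195,245,405,468))):
  I=cv2.imread('pics/%s5.png'%n);h=cv2.cvtColor(I,cv2.COLOR_BGR2HSV);m=cv2.inRange(h,(95,70,20),(125,255,255));k=m*0;k[box[0]:box[1],box[2]:box[3]]=m[box[0]:box[1],box[2]:box[3]]
  p=cv2.approxPolyDP(cv2.convexHull(bigc(k)[0]),3,True)[:,0]
  for x in p: print(n,x,onz(n,x,.058).round(4)[:2],onz(n,x,0).round(4)[:2])
  e=Ro.from_euler('z',9.6,degrees=True);L=np.array([.536,.250,0])
  for z in (0,.058):print('pred',z,[proj(n,L+e.apply([a*.029,b*.042,z])).round(0).tolist() for a,b in((-1,-1),(1,-1),(1,1),(-1,1))])
  cv2.imwrite('pics/c5%s.png'%n,cv2.resize(I[box[0]:box[1],box[2]:box[3]],None,fx=6,fy=6))
"
```

```text
top [219 161] [0.5579 0.2048] [0.569  0.2204]
top [222 184] [0.5092 0.1964] [0.5165 0.2113]
top [188 190] [0.4952 0.267 ] [0.5014 0.2873]
top [178 187] [0.5011 0.2883] [0.5078 0.3103]
top [175 162] [0.554  0.2975] [0.5647 0.3202]
top [211 156] [0.5683 0.2222] [0.5801 0.2391]
pred 0 [[225.0, 185.0], [222.0, 160.0], [185.0, 165.0], [188.0, 190.0]]
pred 0.058 [[219.0, 181.0], [215.0, 155.0], [176.0, 160.0], [179.0, 187.0]]
scene [448 202] [0.505  0.2884] [0.4612 0.3224]
scene [460 219] [0.5553 0.2967] [0.516  0.3315]
scene [454 232] [0.5869 0.2701] [0.5504 0.3025]
scene [423 241] [0.6    0.1962] [0.5646 0.2221]
scene [412 224] [0.5541 0.1868] [0.5146 0.2118]
scene [417 209] [0.5152 0.211 ] [0.4723 0.2381]
pred 0 [[409.0, 224.0], [420.0, 244.0], [453.0, 235.0], [440.0, 216.0]]
pred 0.058 [[414.0, 209.0], [426.0, 229.0], [460.0, 220.0], [447.0, 201.0]]
```

Call:
step_arm(
  deltas=[
    [-0.14, 0, 0, 0, -17, 5, 1],
    [-0.14, 0, 0, 0, -18, 3, 1],
    [-0.14, 0, 0, 0, -18, 0, 1],
    [-0.14, 0, 0, 0, -18, -2, 1],
    [-0.14, 0, 0, 0, -17, -5, 1],
    [-0.14, 0, 0, 0, -16, -7, 1],
    [-0.14, 0, 0, 0, -15, -9, 1],
    [-0.14, 0, 0, 0, -14, -11, 1],
    [-0.14, 0, 0, 0, -12, -13, 1],
    [-0.14, 0, 0, 0, -10, -15, 1],
  ],
)

```text
time_s: 12.65
tcp_pos: [0.5436, 0.191, 0.2173]
eef_rot: [137.5, 1.1, -169.6]
contact_force: [-0.0, -0.4, -0.9]
gripper_width: 0.0876
```

View pics/c5scene.png

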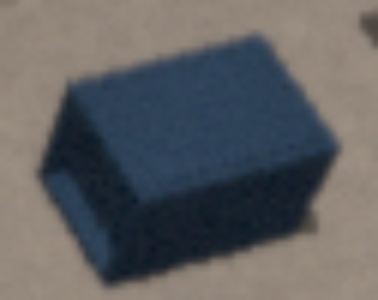

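The image shows the mouth opening at left. Measured corners put the cup about 3 mm further along +y than predicted, at (0.5355, 0.253). I approach it there.

```bash
echo "L=[.5355,.253,.029]" >> pl.py; python3 -c "
from pl import *
R=toolR(AZ,90-A,0);T=tcp(L,R);plan(T-R.apply([0,0,.09]),R)
im=S.r.capture('wrist');S.cv2.imwrite('pics/w6.png',im[:,:,::-1])
"
```

```text
t 12.65 j [  7.6  17.1  -2.1 -43.9 -77.   15.9] tcp [0.5436 0.191  0.2173] rpy [ 137.5    1.1 -169.6] F [-0.  -0.4 -0.9] w 0.0876
n 3 maxstep 42.5
[[0.015, 0.002, 0.008, 0, -26, 34], [0.015, 0.002, 0.008, 0, -25, 34], [0.015, 0.002, 0.008, -1, -25, 34]]
end j [ 10.  25.  -8. -45. -65.  22.] worst 50.0 True max dj 4.0
```

View pics/w6.png

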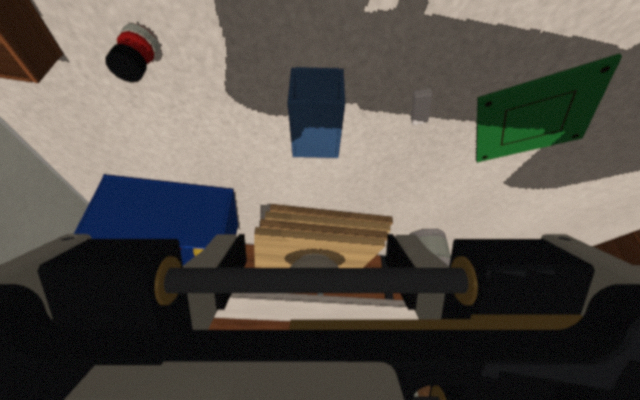

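The wrist view shows the lying cup in line, mouth end at (316,85), centred on the jaws.

Call:
step_arm(
  deltas=[
    [0.015, 0.002, 0.008, 0, -26, 34, 1],
    [0.015, 0.002, 0.008, 0, -25, 34, 1],
    [0.015, 0.002, 0.008, -1, -25, 34, 1],
    [0, 0, 0, 0, 0, 0, 1],
  ],
)

```text
time_s: 13.1
tcp_pos: [0.548, 0.1848, 0.0832]
eef_rot: [139.8, -0.5, -172.1]
contact_force: [-0.8, 0.5, -0.2]
gripper_width: 0.0876
```

```bash
python3 -c "
from pl import *
R=toolR(AZ,90-A,0);err(tcp(L,R),R)"
```

```text
t 13.1 j [  7.8  25.6  -8.  -45.2 -65.4  22.8] tcp [0.548  0.1848 0.0832] rpy [ 139.8   -0.5 -172.1] F [-0.8  0.5 -0.2] w 0.0876
err tool mm [ 2.7 17.9 96.1] rot [ 0.003  0.013 -0.029]
```

Call:
step_arm(
  deltas=[
    [0.003, 0.013, -0.029, 3, 18, 5, 1],
    [0, 0, 0, 0, 0, 15, 1],
    [0, 0, 0, 0, 0, 20, 1],
    [0, 0, 0, 0, 0, 20, 1],
    [0, 0, 0, 0, 0, 10, 1],
    [0, 0, 0, 0, 0, 0, 1],
  ],
)

```text
time_s: 13.7
tcp_pos: [0.5366, 0.2448, 0.0452]
eef_rot: [140.0, 0.3, -170.2]
contact_force: [-0.8, -1.1, -0.4]
gripper_width: 0.0874
```

```bash
python3 -c "
from pl import *
R=toolR(AZ,90-A,0);err(tcp(L,R),R)"
```

```text
t 13.7 j [ 13.4  27.9  -9.7 -47.9 -59.8  24.3] tcp [0.5366 0.2448 0.0452] rpy [ 140.     0.3 -170.2] F [-0.8 -1.1 -0.4] w 0.0874
err tool mm [-0.2 -4.1 27.7] rot [-0.001  0.002  0.005]
```

Call:
step_arm(
  deltas=[
    [0, 0, 0.005, 0, -4, 10, 1],
    [0, 0, 0, 0, 0, 10, 1],
    [0, 0, 0, 0, 0, 4, 1],
    [0, 0, 0, 0, 0, 0, 1],
  ],
)

```text
time_s: 14.1
tcp_pos: [0.5358, 0.2572, 0.0246]
eef_rot: [140.0, 0.2, -170.5]
contact_force: [-0.2, -0.1, -0.2]
gripper_width: 0.0883
```

```bash
python3 -c "
from pl import *
R=toolR(AZ,90-A,0);err(tcp(L,R),R)
im=S.r.capture('wrist');S.cv2.imwrite('pics/w7.png',im[:,:,::-1])"
```

```text
t 14.1 j [ 14.4  29.6 -10.1 -49.1 -57.8  25.3] tcp [0.5358 0.2572 0.0246] rpy [ 140.     0.2 -170.5] F [-0.2 -0.1 -0.2] w 0.0883
err tool mm [ 1.  -0.4  4. ] rot [-0.001  0.004  0.001]
```

View pics/w7.png

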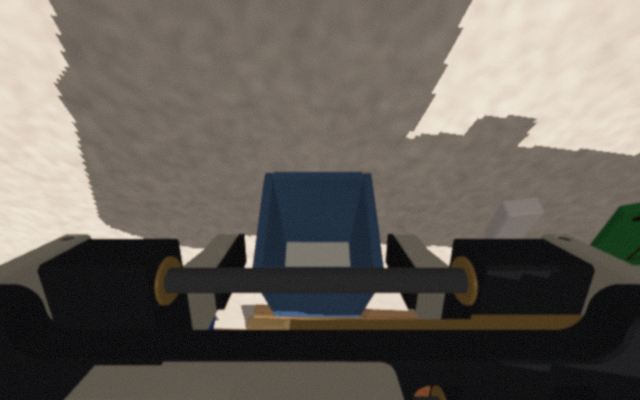

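The cup is centred between the jaws, with its mouth and inside visible at (318,235). I close.

Call:
step_arm(
  deltas=[
    [0, 0, 0, 0, 0, 2, 0.4],
    [0, 0, 0, 0, 0, 0, 0],
    [0, 0, 0, 0, 0, 0, -1],
    [0, 0, 0, 0, 0, 0, -1],
    [0, 0, 0, 0, 0, 0, -1],
    [0, 0, 0, 0, 0, 0, -1],
  ],
  squeeze=30,
)

```text
time_s: 14.75
tcp_pos: [0.5363, 0.2579, 0.0239]
eef_rot: [140.1, 0.3, -170.5]
contact_force: [0.3, 0.3, -0.9]
gripper_width: 0.058
```

```bash
python3 -c "
from pl import *
p,R0=S.pose();print('cup centre in tool mm',R0.inv().apply(np.array(L)-p)*1000);plan(p+[0,-.03,.13],R0,speed=25)"
```

```text
t 14.75 j [ 14.4  29.6 -10.1 -49.2 -57.6  25.4] tcp [0.5363 0.2579 0.0239] rpy [ 140.1    0.3 -170.5] F [ 0.3  0.3 -0.9] w 0.058
cup centre in tool mm [ 1.51676575 -0.30357902 -6.91813198]
t 14.75 j [ 14.4  29.6 -10.1 -49.2 -57.6  25.4] tcp [0.5363 0.2579 0.0239] rpy [ 140.1    0.3 -170.5] F [ 0.3  0.3 -0.9] w 0.058
n 6 maxstep 22.2
[[0.0, 0.0, 0.0, 1, 10, -20], [0.0, 0.0, 0.0, 1, 10, -20], [0.0, 0.0, 0.0, 1, 10, -20], [0.0, 0.0, 0.0, 1, 10, -20], [0.0, 0.0, 0.0, 1, 10, -20], [0.0, 0.0, 0.0, 1, 10, -20]]
end j [ 13.  19.  -7. -44. -68.  15.] worst 49.0 True max dj 2.0
```

Call:
step_arm(
  deltas=[
    [0, 0, 0, 0, 6, -10, -1],
    [0, 0, 0, 1, 10, -20, -1],
    [0, 0, 0, 1, 10, -20, -1],
    [0, 0, 0, 1, 10, -20, -1],
    [0, 0, 0, 1, 10, -20, -1],
    [0, 0, 0, 1, 10, -20, -1],
    [0, 0, 0, 1, 10, -20, -1],
  ],
)

```text
time_s: 15.45
tcp_pos: [0.5329, 0.2216, 0.171]
eef_rot: [140.2, -0.1, -170.5]
contact_force: [0.2, 0.7, -1.2]
gripper_width: 0.0577
```

```bash
python3 -c "
from pl import *
im=S.r.capture('scene');S.cv2.imwrite('pics/s8.png',im[:,:,::-1])
R=toolR(100,45,0)*E('z',90);H=np.array([.525,.13,.19]);plan(H+R.apply([0,0,.007]),R,pivot=[0,0,-.007])"
```

```text
t 15.5 j [ 12.5  17.8  -5.9 -42.8 -70.   13.7] tcp [0.5347 0.221  0.1752] rpy [ 140.3    0.2 -170.5] F [ 1.4 -1.   2. ] w 0.0581
n 12 maxstep 7.3
[[-0.005, 0.007, 0.13, 2, -5, -5], [-0.005, 0.007, 0.13, 1, -5, -5], [-0.005, 0.007, 0.13, 1, -5, -5], [-0.005, 0.007, 0.13, 0, -5, -5], [-0.005, 0.007, 0.13, 0, -5, -5], [-0.005, 0.007, 0.13, -1, -5, -5], [-0.005, 0.007, 0.13, -2, -5, -5], [-0.005, 0.007, 0.13, -2, -4, -5], [-0.005, 0.007, 0.13, -3, -4, -5], [-0.005, 0.007, 0.13, -3, -4, -5], [-0.005, 0.007, 0.13, -4, -3, -5], [-0.005, 0.007, 0.13, -4, -3, -5]]
end j [  1.  20.  -4. -45. -79. -66.] worst 53.0 True max dj 7.0
```

View pics/s8.png

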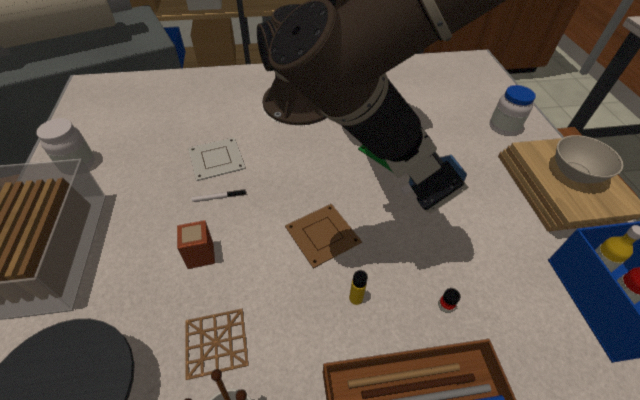

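The cup is in the hand at (455,175) and the other things are unmoved. I spin the first half in the air.

Call:
step_arm(
  deltas=[
    [-0.005, 0.007, 0.13, 2, -5, -5, -1],
    [-0.005, 0.007, 0.13, 1, -5, -5, -1],
    [-0.005, 0.007, 0.13, 1, -5, -5, -1],
    [-0.005, 0.007, 0.13, 0, -5, -5, -1],
    [-0.005, 0.007, 0.13, 0, -5, -5, -1],
    [-0.005, 0.007, 0.13, -1, -5, -5, -1],
    [-0.005, 0.007, 0.13, -2, -5, -5, -1],
    [-0.005, 0.007, 0.13, -2, -4, -5, -1],
    [-0.005, 0.007, 0.13, -3, -4, -5, -1],
    [-0.005, 0.007, 0.13, -3, -4, -5, -1],
  ],
)

```text
time_s: 16.5
tcp_pos: [0.5245, 0.1465, 0.1927]
eef_rot: [168.3, -42.7, 117.5]
contact_force: [0.2, 0.1, -2.0]
gripper_width: 0.0581
```

```bash
python3 -c "
from pl import *
R=toolR(105,A,1);H=np.array([.516,.04,.17]);plan(H+R.apply([0,0,.007]),R,pivot=[0,0,-.007])"
```

```text
t 16.5 j [  2.5  18.6  -4.3 -44.5 -79.  -55.9] tcp [0.5245 0.1465 0.1927] rpy [168.3 -42.7 117.5] F [ 0.2  0.1 -2. ] w 0.0581
n 13 maxstep 8.1
[[0.01, 0.004, 0.133, -6, -4, -4], [0.01, 0.004, 0.133, -7, -3, -4], [0.01, 0.004, 0.133, -7, -2, -4], [0.01, 0.004, 0.133, -7, -1, -4], [0.01, 0.004, 0.133, -7, 0, -4], [0.01, 0.004, 0.133, -7, 1, -4], [0.01, 0.004, 0.133, -7, 2, -4], [0.01, 0.004, 0.133, -7, 3, -4], [0.01, 0.004, 0.133, -6, 3, -4], [0.01, 0.004, 0.133, -6, 4, -4], [0.01, 0.004, 0.133, -5, 5, -4], [0.01, 0.004, 0.133, -4, 5, -4], [0.01, 0.004, 0.133, -4, 6, -4]]
end j [  -9.   26.   -1.  -44.  -89. -144.] worst 29.0 True max dj 7.0
```

Call:
step_arm(
  deltas=[
    [0.01, 0.004, 0.133, -6, -4, -4, -1],
    [0.01, 0.004, 0.133, -7, -3, -4, -1],
    [0.01, 0.004, 0.133, -7, -2, -4, -1],
    [0.01, 0.004, 0.133, -7, -1, -4, -1],
    [0.01, 0.004, 0.133, -7, 0, -4, -1],
    [0.01, 0.004, 0.133, -7, 1, -4, -1],
    [0.01, 0.004, 0.133, -7, 2, -4, -1],
    [0.01, 0.004, 0.133, -7, 3, -4, -1],
    [0.01, 0.004, 0.133, -6, 3, -4, -1],
    [0.01, 0.004, 0.133, -6, 4, -4, -1],
  ],
)

```text
time_s: 17.5
tcp_pos: [0.5139, 0.0607, 0.1794]
eef_rot: [-133.6, -14.5, 28.8]
contact_force: [0.5, -0.3, -1.7]
gripper_width: 0.0577
```

Call:
step_arm(
  deltas=[
    [0.01, 0.004, 0.133, -5, 5, -4, -1],
    [0.01, 0.004, 0.133, -4, 5, -4, -1],
    [0.01, 0.004, 0.133, -4, 6, -4, -1],
  ],
)

```text
time_s: 17.8
tcp_pos: [0.5102, 0.036, 0.1747]
eef_rot: [-130.3, 2.9, 12.4]
contact_force: [0.6, -0.0, -0.8]
gripper_width: 0.0579
```

```bash
python3 -c "
from pl import *
R=toolR(105,A,1);H=np.array([.516,-.004,.10]);plan(H+R.apply([0,0,.007]),R,pivot=[0,0,-.007],speed=25)
im=S.r.capture('scene');S.cv2.imwrite('pics/s9.png',im[:,:,::-1])"
```

```text
t 17.8 j [ -10.    25.5   -0.5  -43.9  -90.3 -148.4] tcp [0.5102 0.036  0.1747] rpy [-130.3    2.9   12.4] F [ 0.6 -0.  -0.8] w 0.0579
n 4 maxstep 21.7
[[0.001, -0.001, -0.017, 0, 21, 6], [0.001, -0.001, -0.017, 0, 21, 6], [0.001, -0.001, -0.017, 0, 21, 6], [0.001, -0.001, -0.017, -1, 21, 6]]
end j [ -13.   33.   -1.  -43.  -86. -137.] worst 28.0 True max dj 3.0
```

View pics/s9.png

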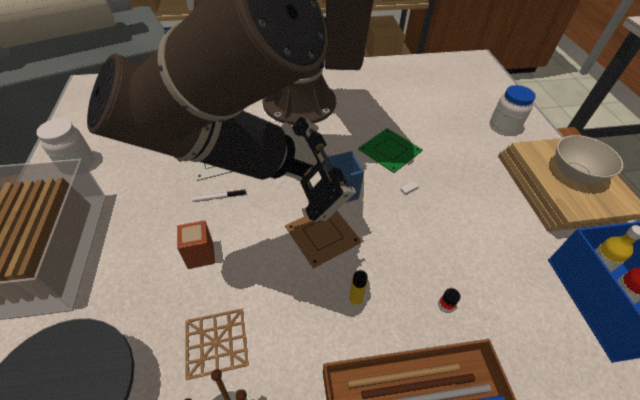

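The cup is mouth-up in the hand at (350,178). I lower it over the coaster.

Call:
step_arm(
  deltas=[
    [0.001, -0.001, -0.017, 0, 18, 5, -1],
    [0.001, -0.001, -0.017, 0, 20, 6, -1],
    [0.001, -0.001, -0.017, 0, 20, 6, -1],
    [0.001, -0.001, -0.01, -1, 18, 5, -1],
    [0, 0, 0, 0, 0, 0, -1],
  ],
)

```text
time_s: 18.35
tcp_pos: [0.5149, 0.0003, 0.1025]
eef_rot: [-130.3, -0.1, 14.9]
contact_force: [0.4, 0.8, -2.0]
gripper_width: 0.058
```

```bash
python3 -c "
from pl import *
R=toolR(105,A,1);H=np.array([.516,-.004,.05]);T=H+R.apply([0,0,.007]);err(T,R);plan(T,R,pivot=[0,0,-.007],speed=12)"
```

```text
t 18.35 j [ -12.8   32.    -1.1  -42.6  -86.8 -137.9] tcp [5.149e-01 3.000e-04 1.025e-01] rpy [-1.303e+02 -1.000e-01  1.490e+01] F [ 0.4  0.8 -2. ] w 0.058
err tool mm [-0.2 42.9 37.6] rot [ 0.005 -0.002  0.   ]
t 18.35 j [ -12.8   32.    -1.1  -42.6  -86.8 -137.9] tcp [5.149e-01 3.000e-04 1.025e-01] rpy [-1.303e+02 -1.000e-01  1.490e+01] F [ 0.4  0.8 -2. ] w 0.058
n 5 maxstep 11.4
[[0.001, -0.0, 0.0, 0, 9, 8], [0.001, -0.0, 0.0, 0, 9, 8], [0.001, -0.0, 0.0, 0, 9, 7], [0.001, -0.0, 0.0, 0, 9, 7], [0.001, -0.0, 0.0, 0, 9, 7]]
end j [ -13.   37.   -2.  -43.  -83. -134.] worst 37.0 True max dj 1.0
```

Call:
step_arm(
  deltas=[
    [0.001, 0, 0, 0, 9, 8, -1],
    [0.001, 0, 0, 0, 9, 8, -1],
    [0.001, 0, 0, 0, 9, 8, -1],
    [0.001, 0, 0, 0, 7, 6, -1],
    [0, 0, 0, 0, 4, 3, -1],
    [0, 0, 0, 0, 0, 0, -1],
  ],
)

```text
time_s: 18.95
tcp_pos: [0.516, 0.0023, 0.0505]
eef_rot: [-130.1, -0.4, 15.1]
contact_force: [-0.5, -0.5, -1.5]
gripper_width: 0.0584
```

```bash
python3 -c "
from pl import *
R=toolR(105,A,1);H=np.array([.516,-.004,.048]);T=H+R.apply([0,0,.007]);err(T,R)
im=S.r.capture('scene');S.cv2.imwrite('pics/s10.png',S.cv2.resize(im[130:300,230:430,::-1],None,fx=3.5,fy=3.5))"
```

```text
t 18.95 j [ -12.8   36.1   -2.3  -43.1  -82.9 -134. ] tcp [0.516  0.0023 0.0505] rpy [-130.1   -0.4   15.1] F [-0.5 -0.5 -1.5] w 0.0584
err tool mm [-1.7  5.8  3.9] rot [ 0.002 -0.003  0.006]
```

View pics/s10.png

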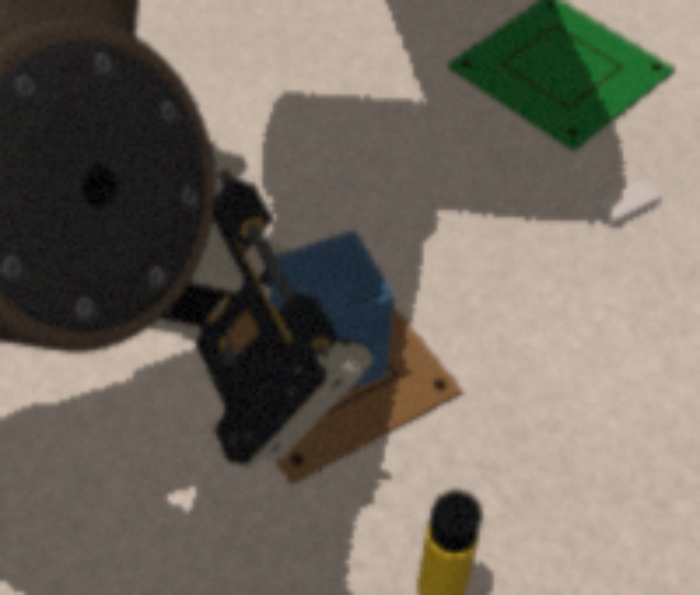

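The cup is upright just above the middle of the brown coaster, about 7 mm to go. I descend slowly.

Call:
step_arm(
  deltas=[
    [0, 0, 0, -1, 1.6, 1.3, -1],
    [0, 0, 0, 0, 1.6, 1.3, -1],
    [0, 0, 0, 0, 0.8, 0.6, -1],
    [0, 0, 0, 0, 0, 0, -1],
  ],
)

```text
time_s: 19.4
tcp_pos: [0.5158, 0.0016, 0.0465]
eef_rot: [-130.2, -0.5, 15.1]
contact_force: [-0.5, 0.0, -0.9]
gripper_width: 0.0582
```

Call:
step_arm(
  deltas=[
    [0, 0, 0, 0, 1, 0.8, -1],
    [0, 0, 0, 0, 0, 0, -1],
  ],
)

```text
time_s: 19.6
tcp_pos: [0.516, 0.0015, 0.0454]
eef_rot: [-130.2, -0.5, 15.1]
contact_force: [0.3, -0.8, -2.0]
gripper_width: 0.0579
```

Call:
step_arm(
  deltas=[
    [0, 0, 0, 0, 1, 0.8, -1],
    [0, 0, 0, 0, 0, 0, -1],
  ],
)

```text
time_s: 19.8
tcp_pos: [0.5163, 0.0013, 0.0449]
eef_rot: [-130.2, -0.6, 15.1]
contact_force: [0.2, 1.2, -1.6]
gripper_width: 0.058
```

Call:
step_arm(
  deltas=[
    [0, 0, 0, 0, 1, 0.8, -1],
    [0, 0, 0, 0, 0, 0, -1],
  ],
)

```text
time_s: 20.0
tcp_pos: [0.5165, 0.0012, 0.0449]
eef_rot: [-130.2, -0.6, 15.2]
contact_force: [-0.5, 0.4, -2.1]
gripper_width: 0.058
```

Call:
step_arm(
  deltas=[
    [0, 0, 0, 0, 1, 0.8, -1],
    [0, 0, 0, 0, 0, 0, -1],
  ],
)

```text
time_s: 20.2
tcp_pos: [0.5166, 0.0011, 0.0449]
eef_rot: [-130.2, -0.7, 15.2]
contact_force: [0.0, -0.2, -1.4]
gripper_width: 0.0581
```

Call:
step_arm(
  deltas=[
    [0, 0, 0, 0, 0.8, 0.6, -1],
    [0, 0, 0, 0, 0, 0, -1],
  ],
)

```text
time_s: 20.4
tcp_pos: [0.5167, 0.001, 0.0448]
eef_rot: [-130.1, -0.7, 15.2]
contact_force: [-0.8, 0.0, -0.3]
gripper_width: 0.0582
```

Descent stopped at z 45 mm, within about 1.5 mm of the expected resting height, so the base is on the coaster. I release and withdraw.

Call:
step_arm(
  deltas=[
    [0, 0, 0, 0, 0, 0, 0.4],
    [0, 0, 0, 0, 0, 0, 1],
    [0, 0, 0, 0, 0, 0, 1],
    [0, 0, 0, 0, 0, 0, 1],
    [0, 0, 0, 0, 0, -8, 1],
    [0, 0, 0, 0, 0, -20, 1],
    [0, 0, 0, 0, 0, -30, 1],
    [0, 0, 0, 0, 0, -35, 1],
    [0, 0, 0, 0, 0, -35, 1],
    [0, 0, 0, 0, 0, -30, 1],
  ],
)

```text
time_s: 21.4
tcp_pos: [0.5461, -0.1183, 0.1481]
eef_rot: [-130.0, -0.3, 15.4]
contact_force: [1.5, -0.5, -0.1]
gripper_width: 0.0881
```

```bash
python3 -c "
from pl import *
S.show()
for n in ('scene','top'):
  im=S.r.capture(n);S.cv2.imwrite('pics/%s11.png'%n,im[:,:,::-1])"
```

```text
t 21.4 j [ -20.9   35.4   11.4  -38.8  -98.7 -137.9] tcp [ 0.5461 -0.1183  0.1481] rpy [-130.    -0.3   15.4] F [ 1.5 -0.5 -0.1] w 0.0881
```

View pics/scene11.png

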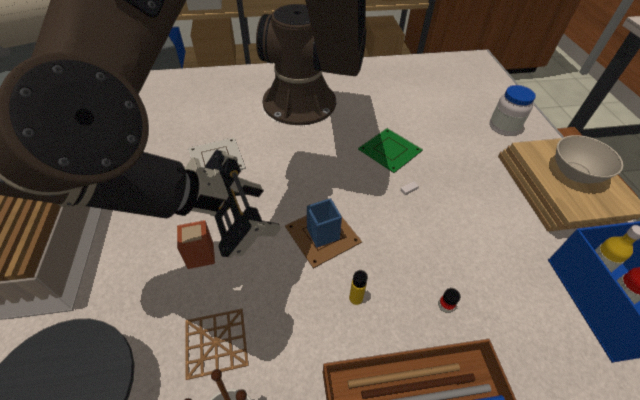

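View pics/top11.png

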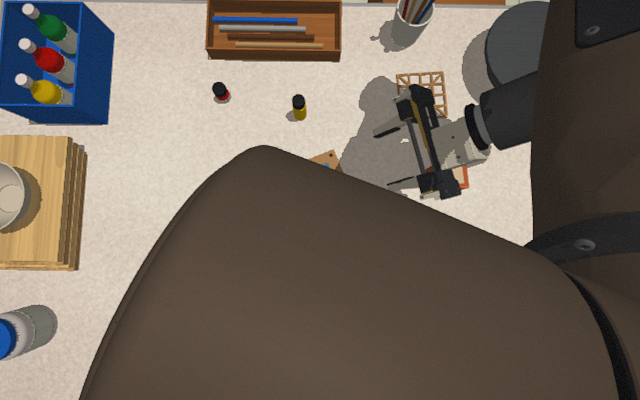

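The cup stands mouth-up on the brown coaster at scene (323,222), and the gripper is open and clear. I raise the arm a little and measure the cup.

Call:
step_arm(
  deltas=[
    [0, 0, 0, 0, -20, -17, 1],
    [0, 0, 0, 0, -25, -20, 1],
    [0, 0, 0, 0, -20, -17, 1],
    [0, 0, 0, 0, 0, 0, 1],
  ],
)

```text
time_s: 21.9
tcp_pos: [0.5456, -0.1204, 0.2351]
eef_rot: [-130.0, -0.3, 15.2]
contact_force: [-0.8, -0.1, -0.2]
gripper_width: 0.0873
```

```bash
python3 -c "
from pl import *
from h import *
im=r.capture('scene')[:,:,::-1].copy();n='scene'
h=cv2.cvtColor(im,cv2.COLOR_BGR2HSV);m=cv2.inRange(h,(95,70,20),(125,255,255));k=m*0;k[190:260,290:355]=m[190:260,290:355]
p=cv2.approxPolyDP(cv2.convexHull(bigc(k)[0]),2.5,True)[:,0]
for x in p: print(x,'rim',onz(n,x,.09).round(4)[:2],'base',onz(n,x,.006).round(4)[:2])
e=Ro.from_euler('z',15,degrees=True);c=np.array([.516,-.0045,0])
for z in (.006,.09):print('pred',z,[proj(n,c+e.apply([a*.029,b*.029,z])).round(0).tolist() for a,b in((-1,-1),(1,-1),(1,1),(-1,1))])
cv2.imwrite('pics/f.png',cv2.resize(im[180:275,270:380],None,fx=5,fy=5));S.show()"
```

```text
[330 199] rim [0.4862 0.0155] base [0.417  0.0306]
[340 216] rim [0.5351 0.0286] base [0.4725 0.0454]
[339 238] rim [0.5894 0.0164] base [0.5342 0.0316]
[316 246] rim [ 0.6019 -0.0321] base [ 0.5483 -0.0234]
[307 228] rim [ 0.5564 -0.0441] base [ 0.4966 -0.037 ]
[307 207] rim [ 0.5017 -0.0371] base [ 0.4346 -0.0291]
pred 0.006 [[306.0, 228.0], [315.0, 247.0], [339.0, 239.0], [328.0, 220.0]]
pred 0.09 [[305.0, 205.0], [316.0, 225.0], [341.0, 216.0], [330.0, 197.0]]
t 21.95 j [ -21.3   30.8   15.6  -39.9 -105.7 -143.6] tcp [ 0.5452 -0.12    0.2335] rpy [-129.9   -0.2   15.2] F [-0.7  0.4 -1. ] w 0.0878
```

View pics/f.png

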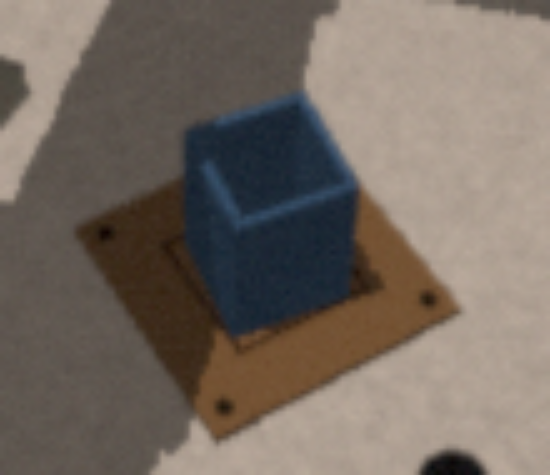

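All corners lie within 1–2 px of an upright cup centred at (0.516, -0.0045), and the cup stands inside the dark outline. I hand in.

```bash
python3 -c "
from plant import r
print(r.close_job())"
```

```text
the job is handed in; nothing more can be done
None
```

The blue cup now stands mouth-up and free in the middle of the brown coaster, and the job is handed in at about 22 s of the 51 s. I gripped it with the tool tilted 40°, laid it on its side on the table, regrasped it from the mouth side, spun it upright in the air and lowered it slowly. My first approach direction put two joints right at their range ends. I backed out, fitted a kinematic model (0.3 mm) and approached from the side instead.

**Last checks:**
- **Position:** the cup's corners in the scene image lay within 1–2 px of an upright cup centred at (0.516, -0.0045). The coaster's middle measured (0.516, -0.004), so the offset is about 1 mm, against a camera calibration of about 2 mm.
- **Release:** the gripper is open at 88 mm, with the fingers well clear of the cup and above the table.
- **Other things:** in the pictures none of the others looked shifted. The last views partly hid the marker and the red cup, and I did not measure their positions again.
- **Touch-down:** the force reading showed no clear step at contact (about 2 N at most). I judged contact from the descent stopping within about 1.5 mm of the expected height.

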